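Clamp a sample tube in the V-block cradle

TASK

Take the blue-capped glass tube from the white rest, lay it in the V-block cradle with its closed end towards the brass stop, and slide it gently along the V until it meets the tip of the stop's set screw; lean on it there with about 8 N for half a second, no harder, and leave it there. Then swing the blue strap over the tube and press its round pad down until the strap snaps under the catch and clamps the tube, without crushing the glass. Leave the red-capped tube alone and let go of everything.

Things in the scene. Friction and masses are not known exactly. Their poses are not given: they have to be found in the camera images.
- tube: Blue-capped glass tube, loose, about 70 g, lying level in one of the rest's two grooves. Origin on its axis where to grip, 40 mm above the table at the start (6 mm base plate below it); x runs along the tube to the cap (it may have rolled). Body 25 mm diameter from x = -70 mm (closed base) to +72; cap 28 mm diameter, x = +72 to +94. The rest holds it under |x| = 40..64 mm; free between.
- tube_base (a point): Centre of the blue-capped tube's closed base (70 mm from the tube's origin along its axis), the end that must bear on the stop.
- red_tube: A second, equal tube with a red cap in the other groove of the white rest, 80 mm away. Frame as the blue-capped tube's. To be left alone.
- cradle: Grey fixed cradle, base plate 190 x 130 x 12 mm. Origin at the centre of its underside, on the table; x along the V away from the stop, z up. Two steel 90-degree V sections at x = -60..-36 and +36..+66 mm, upper edges 48 mm high, 16 mm either side of y = 0; open between for the fingers down to the plate. A catch housing stands at y = 54..66, x = 34..68 mm, 84 mm high.
- vee_axis (a point): Middle of the V, 50 mm above the table over the cradle's origin: a tube seated in the V has its axis through this point, along the cradle's x. The tube's cap must stay beyond the V sections.
- stop: Brass stop bracket at the cradle's -x end, set anew along the V each time. Origin on its flat face (24 x 26 mm) on the seated tube's axis; axes as the cradle's. The end stop proper is the tip (12 mm diameter) of its stiff set screw, standing 3 to 11 mm out of this face to +x, unmeasured: find it by feel. The tube meets it moving to -x. Lean on it with about 8 N (3 to 15); over 20 N chips the glass.
- strap (a joint): Strap angle: 0 = closed flat on a seated tube, growing as it opens, up to 2.1 rad (leaning back past upright); starts at 1.8 to 2.1. Light, slightly damped: pushed over to about 0.6 rad it sinks by its weight and rests unlatched on the catch near 0.15. About 8 to 10 N down on the pad then snaps it under the spring catch, near 0, where it stays clamped on the tube.
- strap_hinge (a point): Middle of the blue strap's hinge axis, at cradle (51, -40, 72.5) mm, fixed to the strap: x = hinge axis, parallel to the cradle's x; y along the strap (closed: the cradle's +y), z out of its outer face. Strap 18 mm wide, 8 mm thick, reaching 86 mm from the hinge; hinge posts 80 mm high.
- foot: Black rubber foot, 16 x 16 mm, sprung 3 mm, under the strap 40 mm from the hinge (origin at its underside, 11.5 mm from the hinge's plane). It bears on the tube with some 14 N when latched; over 45 N cracks the glass, which some 28 N on the pad brings.
- strap_pad (a point): Centre of the top of the strap's round press pad: 20 mm diameter, 18 mm tall on the outer face, 64 mm from the hinge. Strap underside 26 mm below this face. Closed, it lies at cradle (51, 24, 94.5) mm.
There are look-alikes about, which are no part of the job. Leave any orange or pink look-alike of the cradle alone.

How it is judged:
By the outcome, as a careful person would: the job done as asked, in the order asked, and still so for the second after the job is handed in, with the robot touching nothing.
It also fails if it takes over 67 s, if anything falls off the work surface, if the arm or the gripper's body presses on something with over 40 N, if the wrist force passes 120 N, or if a joint passes its speed limit or range.

ROBOT

A 7-joint arm with a two-finger parallel gripper is mounted at the origin on the work surface. World frame = base frame: x ahead of the robot, y to its left, z up, the work surface at z = 0. Lengths are in m, angles in rad, forces in N, time in s.
With the tool pointing down it reaches from about 0.4 to 0.9 m from the base axis. Payload 5.6 kg.
Tool frame: the origin (TCP) lies midway between the tips of the shut fingers; the grasp point (between the pads) lies 19 mm behind it (ctrl.hold_point_z is the distance from the TCP to the grasp point, in m); x points along the fingers, z is the direction in which the jaws open and shut, and the axes are right-handed (so a half turn about x gives the same grasp; the last joint's range is limited). The gripper opens to 92 mm and grips with 3 to 60 N. Pads are 20 mm wide; open, the fingers measure 128 mm over their backs; the gripper's body (75 mm by 189 mm) begins 69 mm behind the grasp point.
Start: joints at [1.264, 0.468, -0.012, 1.603, 0.006, 1.071, -0.056], TCP at [0.169, -0.628, 0.184] pointing down, gripper open.
Joint ranges: [-2.53, 2.53], [-0.31, 2.02], [-1.57, 1.55], [0.28, 2.44], [-1.29, 4.43], [0.15, 1.84], [-2.92, 2.92]. Speed limits (rad/s): [2.57, 2.57, 3.14, 3.14, 3.14, 3.14, 3.14].

INTERFACE

Orientations are given as a 3x3 rotation matrix whose columns are the frame's x, y, z axes.
In Python, from station import ctrl gives the robot as it stands. The module is installed in compiled form; this text tells all that it offers.
- The arm moves only by the shell command python3 -m pendant 'ROWS'. ROWS is a JSON object of lists of equal length, an entry for each row: "offset": the shift along the tool's x, y, z in m, a list of three; "dr": the turn, a rotation vector about the tool's x, y, z in degrees, a list of three; "claw": the gripper command: -1 is fully open, 1 is shut, values between are in proportion. A call has 1 to 20 rows; each row is the pose to reach, as a shift and turn from the pose commanded when the call began, along the tool's axes at that moment; what a row does not reach only later rows make up. A row lasts 1/10 s, in which the tool goes at most 50 mm and 8.59 degrees, less where a joint would pass 70% of its speed; a pose out of reach is approached as far as the arm can. A call with a gripper value outside its range is refused whole. The fingers move at their own pace and stop on an object; the grip force is fixed at half the most. Time passes only in rows, so rows that repeat a pose let the fingers close. It gives the time, the measured TCP pose, the force and the opening at its end, in the units of the state.
- ctrl.observe(): the state, without advancing time (a new reading comes with each control period).
- ctrl.grab_frame(name): name is "side" or "top"; returns a dict with "color" (384x512x3 uint8, blue, green, red), "vertical_fov" (degrees; the focal length in pixels is half the picture's height over the tangent of half this angle, whatever the lens; pixels are square), "cx", "cy" (the principal point, pixels), "pose" (4x4, takes a point from camera to world coordinates). Camera axes: x right, y up, looking along -z (the intrinsics and any distortion apply to the point x, -y, -z); pixel columns grow to the right and rows downward; lengths in m; the calibration is good to about 2 mm. A picture is of the moment at which its call begins. There is no depth.
- ctrl.job_done(): hands the job in, once; it reports no verdict.
The state is a dict: "time": time; "joint_pos": joint angles; "joint_vel": joint speeds; "effort": joint torques, N m; "tool_pos": TCP position; "eef_rot": TCP orientation; "wrist_force": force on the tool from outside, world axes, zero at the start; "torque": the same for the moment, N m; "opening": finger opening in m.
Only numpy, scipy, OpenCV 4.12 (cv2) and the standard library are available. Lean on these libraries where they do the work, as an engineer would, in place of code of your own. Each camera call takes 0.05 s, during which the arm holds its last target.

## Working session

There is one attempt and no reset: what is moved stays moved. The work goes in short steps, Python scripts to look and compute and a shell command to move; the robot and the scene stay as the last step left them, time stands still between calls to the robot, and variables do not carry over. Pictures are saved under pics/ and viewed, and the job is handed in when it is done.

```bash
mkdir -p pics; ls; python3 - <<'E'
from station import ctrl
import cv2,numpy as np
s=ctrl.observe()
for k in s: print(k,np.round(s[k],3).tolist())
print(ctrl.hold_point_z)
for n in("side","top"):
    f=ctrl.grab_frame(n); cv2.imwrite(f"pics/{n}0.png",f["color"])
    print(n,f.keys(),f["vertical_fov"],f["cx"],f["cy"],np.round(f["pose"],4).tolist())
    for k in f:
        if k not in("color","pose"):print(k,f[k])
E
```

```text
pics
time 0.0
joint_pos [1.264, 0.468, -0.012, 1.604, 0.006, 1.071, -0.056]
joint_vel [0.0, 0.0, -0.0, -0.0, -0.001, 0.001, -0.002]
effort [-0.0, -52.057, -0.012, -24.375, -0.057, 0.017, 0.0]
tool_pos [0.169, -0.627, 0.183]
eef_rot [[-0.001, 0.965, 0.261], [0.002, 0.261, -0.965], [-1.0, -0.0, -0.002]]
wrist_force [-0.328, 0.475, -0.167]
torque [-0.006, 0.021, 0.034]
opening 0.092
0.0187
side dict_keys(['color', 'vertical_fov', 'cx', 'cy', 'pose']) 44.013183136292206 253.1620288617992 193.50420035743304 [[0.9832, 0.1186, -0.1388, 0.3351], [-0.1816, 0.5584, -0.8094, -0.717], [-0.0185, 0.821, 0.5706, 0.5986], [0.0, 0.0, 0.0, 1.0]]
vertical_fov 44.013183136292206
cx 253.1620288617992
cy 193.50420035743304
top dict_keys(['color', 'vertical_fov', 'cx', 'cy', 'pose']) 48.729893308049334 249.35430777761792 196.53208695967442 [[0.0155, 0.9901, -0.1395, 0.2939], [-0.9995, 0.0118, -0.0278, -0.0044], [-0.0259, 0.1399, 0.9898, 1.0259], [0.0, 0.0, 0.0, 1.0]]
vertical_fov 48.729893308049334
cx 249.35430777761792
cy 196.53208695967442
```

View pics/side0.png

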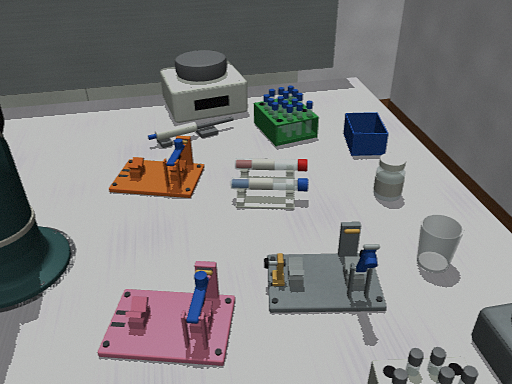

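View pics/top0.png

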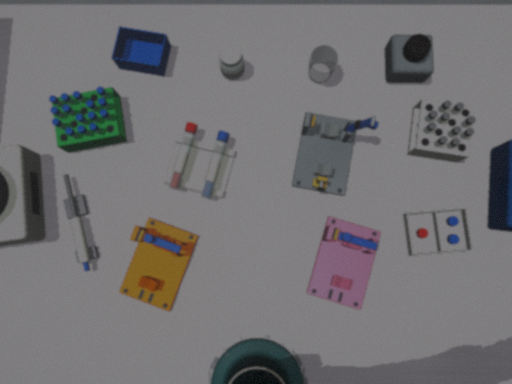

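```bash
cat > h.py <<'E'
import numpy as np,cv2
from station import ctrl
F={}
def frame(n):
    if n not in F:F[n]=ctrl.grab_frame(n)
    return F[n]
def K(f):
    fl=192/np.tan(np.radians(f["vertical_fov"]/2));return fl
def ray(f,u,v):
    fl=K(f);d=np.array([(u-f["cx"])/fl,-(v-f["cy"])/fl,-1.]);P=np.array(f["pose"])
    return P[:3,3],P[:3,:3]@d
def onz(f,u,v,z):
    o,d=ray(f,u,v);return o+d*(z-o[2])/d[2]
def proj(f,p):
    P=np.array(f["pose"]);c=P[:3,:3].T@(np.asarray(p)-P[:3,3]);fl=K(f)
    return np.array([f["cx"]+fl*c[0]/-c[2],f["cy"]-fl*c[1]/-c[2]])
def crop(n,x0,y0,w,h,s,name):
    im=frame(n)["color"][y0:y0+h,x0:x0+w]
    im=cv2.resize(im,None,fx=s,fy=s,interpolation=cv2.INTER_CUBIC);cv2.imwrite("pics/"+name,im)
E
python3 - <<'E'
from h import *
crop("top",280,95,110,110,7,"tc.png")
crop("side",250,210,150,110,5,"sc.png")
crop("top",155,110,90,95,6,"tt.png")
crop("side",220,145,100,70,7,"st.png")
E
```

```text
(no output)
```

View pics/tc.png

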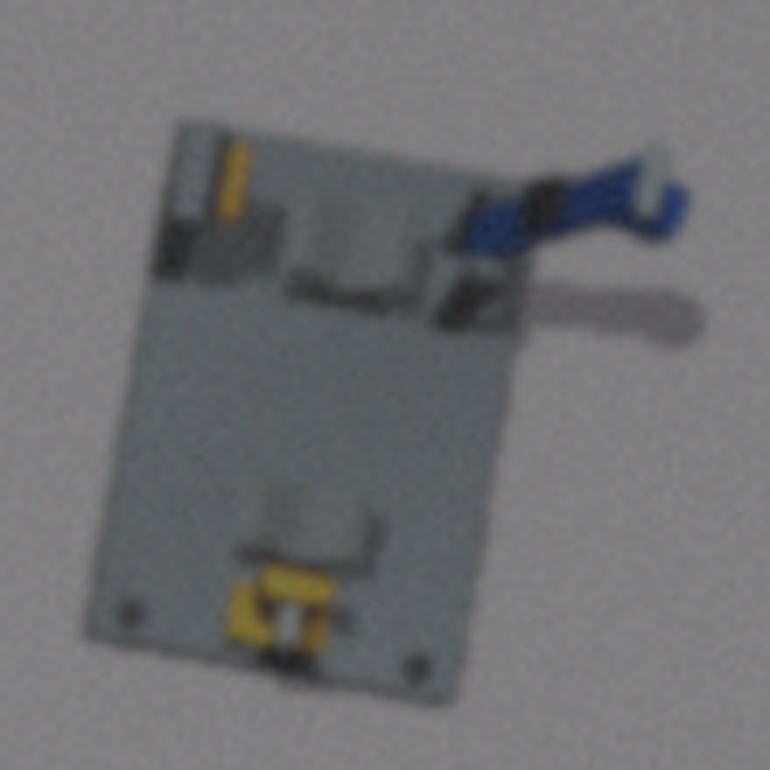

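View pics/sc.png

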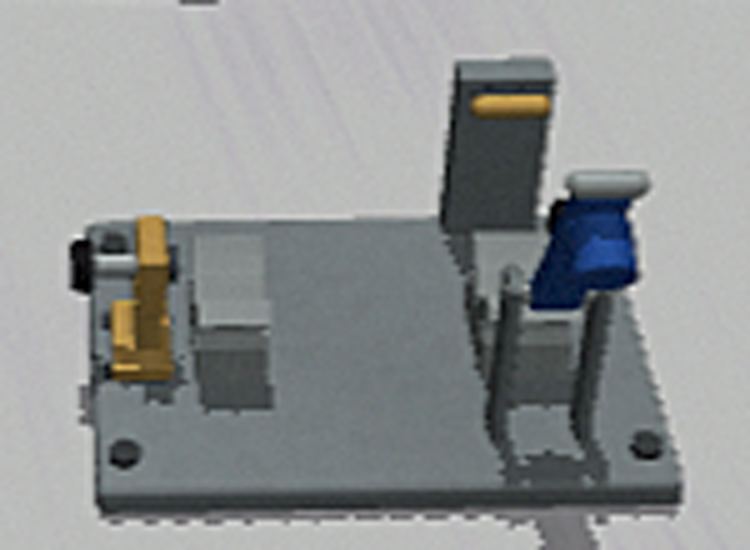

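View pics/tt.png

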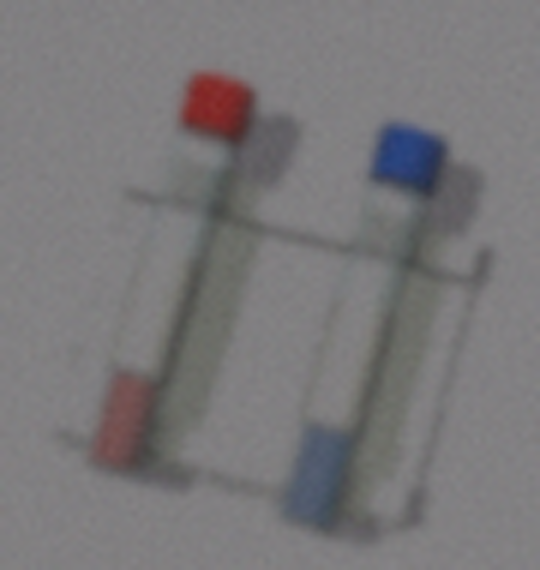

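View pics/st.png

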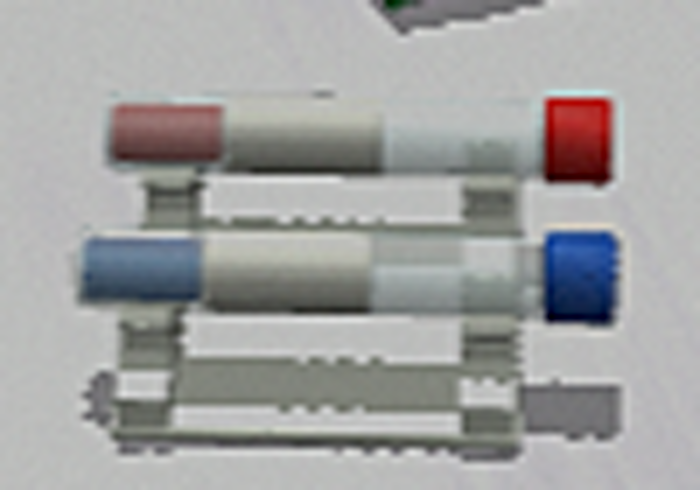

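```bash
python3 - <<'E'
from h import *
t=frame("top");s=frame("side")
def px(X,Y,x0,y0,k):return (X+.5)/k-.5+x0,(Y+.5)/k-.5+y0
C={}
for n,p in dict(TL=(180,122),BL=(86,638),BR=(452,706)).items():
    C[n]=onz(t,*px(*p,280,95,7),.012);print("top",n,C[n].round(4))
print(np.linalg.norm(C['TL']-C['BL']),np.linalg.norm(C['BR']-C['BL']))
for n,p in dict(FL=(98,493),FR=(682,487),BL=(92,224)).items():
    C[n]=onz(s,*px(*p,250,210,5),.012);print("side",n,C[n].round(4))
print(np.linalg.norm(C['FR']-C['FL']),np.linalg.norm(C['BL']-C['FL']))
# colour masks for blue caps
for f,n,box in((t,"top",(155,110,90,95)),(s,"side",(220,145,100,70))):
    x0,y0,w,h=box;im=f["color"][y0:y0+h,x0:x0+w].astype(int);b,g,r=im[...,0],im[...,1],im[...,2]
    for nm,m in(("cap",(b-r>70)),("liq",(b-r>20)&(b-r<=70)),("red",(r-b>60))):
        m=m.astype(np.uint8)
        m=cv2.morphologyEx(m,cv2.MORPH_OPEN,np.ones((3,3)))
        cs,_=cv2.findContours(m,0,2)
        for c in cs:
            if cv2.contourArea(c)<20:continue
            M=m*0;cv2.drawContours(M,[c],-1,1,-1);ys,xs=np.nonzero(M)
            u,v=xs.mean()+x0,ys.mean()+y0
            print(n,nm,len(xs),round(u,2),round(v,2),onz(f,u,v,.04).round(4),cv2.minAreaRect(c))
E
```

```text
top TL [ 0.6499 -0.1112  0.012 ]
top BL [ 0.4644 -0.0783  0.012 ]
top BR [ 0.4421 -0.2037  0.012 ]
0.18838161004427664 0.12734724839446887
side FL [ 0.4443 -0.2074  0.012 ]
side FR [ 0.6279 -0.2419  0.012 ]
side BL [ 0.4688 -0.082   0.012 ]
0.18679085095000927 0.12771525988535776
top cap 33 221.88 135.0 [0.5813 0.0917 0.04  ] ((67.0, 25.0), (6.0, 4.0), 90.0)
top liq 82 207.66 188.61 [0.4505 0.1221 0.04  ] ((52.823543548583984, 78.70588684082031), (6.305926322937012, 13.581995010375977), 14.03624439239502)
top red 62 190.24 126.63 [0.6015 0.1687 0.04  ] ((35.0, 16.5), (7.0, 8.0), 90.0)
side cap 87 302.34 181.97 [0.5812 0.096  0.04  ] ((82.5, 37.0), (8.0, 9.0), 90.0)
side liq 35 301.89 188.54 [0.5736 0.0721 0.04  ] ((82.0, 43.5), (3.0, 8.0), 90.0)
side liq 145 240.04 182.88 [0.4508 0.1203 0.04  ] ((20.0, 38.0), (8.0, 16.0), 90.0)
side red 99 302.0 164.0 [0.5999 0.1672 0.04  ] ((82.0, 19.0), (10.0, 8.0), 90.0)
```

```bash
python3 - <<'E'
from h import *
from scipy.optimize import least_squares
t=frame("top");s=frame("side")
def px(X,Y,x0,y0,k):return np.array([(X+.5)/k-.5+x0,(Y+.5)/k-.5+y0])
S=[((-95,-65,12),(98,493)),((95,-65,12),(682,487)),((-95,65,12),(90,222)),((34,54,84),(456,80)),((68,54,84),(552,79)),
 ((-60,-16,48),(193,326)),((-36,-16,48),(271,323)),((-60,16,48),(194,236)),((-36,16,48),(264,236))]
T=[((95,65,12),(180,122)),((-95,65,12),(86,638)),((-95,-65,12),(452,706))]
obs=[(s,p,px(*q,250,210,5)) for p,q in S]; obt=[(t,p,px(*q,280,95,7)) for p,q in T]
def W(c,p):
    a=c[2];p=np.array(p)/1000;return np.array([c[0]+np.cos(a)*p[0]-np.sin(a)*p[1],c[1]+np.sin(a)*p[0]+np.cos(a)*p[1],p[2]])
for nm,o in(("side",obs),("top",obt),("both",obs+obt*2)):
    r=least_squares(lambda c:np.concatenate([proj(f,W(c,p))-q for f,p,q in o]),[.547,-.16,-.18])
    print(nm,r.x.round(4),np.degrees(r.x[2]).round(2),np.abs(r.fun).max().round(2)); print(r.fun.reshape(-1,2).round(1).tolist())
c=r.x
# stop face: brass top; pixels
print("stop side")
for X in (138,167): print(X,onz(s,*px(X,240,250,210,5),.06))
R=np.array([[np.cos(c[2]),-np.sin(c[2])],[np.sin(c[2]),np.cos(c[2])]])
loc=lambda p:((p[:2]-c[:2])@R*1000).round(1)
print([loc(onz(s,*px(X,Y,250,210,5),z)) for X,Y,z in((167,266,.05),(167,222,.063),(172,378,.012))])
print([loc(onz(t,*px(X,Y,280,95,7),z)) for X,Y,z in((300,570,.063),)])
# tube ends
for nm,f,a,b,k in(("side",s,(80,269),(618,277),(220,145,7)),("top",t,(310,524),(415,124),(155,110,6))):
    A=onz(f,*px(*a,*k),.04);B=onz(f,*px(*b,*k),.04);d=B-A;L=np.linalg.norm(d)
    print(nm,A.round(4),B.round(4),L.round(4),np.degrees(np.arctan2(d[1],d[0])).round(2),"origin",(A+d/L*.070*L/.164).round(4))
E
```

```text
side [ 0.5476 -0.1627 -0.1731] -9.92 3.45
[[-0.5, 1.6], [1.5, 0.4], [-1.5, 0.8], [0.4, 0.7], [1.0, 0.5], [0.7, -3.4], [-0.3, -3.1], [-0.8, 1.2], [-0.7, 1.0]]
top [ 0.5462 -0.158  -0.1785] -10.23 0.59
[[-0.1, -0.5], [-0.5, 0.1], [0.6, 0.4]]
both [ 0.5475 -0.161  -0.1762] -10.1 4.24
[[-0.9, 0.6], [1.0, -0.3], [-1.7, 0.1], [0.2, 0.1], [0.7, -0.1], [0.4, -4.2], [-0.6, -3.9], [-1.1, 0.5], [-1.0, 0.2], [1.0, -1.0], [0.9, -0.4], [1.9, -0.1], [1.0, -1.0], [0.9, -0.4], [1.9, -0.1]]
stop side
138 [ 0.47123717 -0.14477117  0.06      ]
167 [ 0.48066475 -0.14671088  0.06      ]
[array([-68.2,   0.6]), array([-68. ,   7.9]), array([-66.7, -13.7])]
[array([-70. ,   4.1])]
side [0.4318 0.1239 0.04  ] [0.5903 0.0855 0.04  ] 0.1631 -13.6 origin [0.4995 0.1075 0.04  ]
top [0.4307 0.1249 0.04  ] [0.5931 0.0874 0.04  ] 0.1667 -12.97 origin [0.5    0.1089 0.04  ]
```

```bash
cat >> h.py <<'E'
CR=np.array([.547,-.160]);CA=np.radians(-10.1)
def cw(x,y): # cradle mm -> world xy
    x,y=x/1000,y/1000;return CR+np.array([np.cos(CA)*x-np.sin(CA)*y,np.sin(CA)*x+np.cos(CA)*y])
def delta(p,yaw):
    from scipy.spatial.transform import Rotation as Ro
    s=ctrl.observe();R=np.array(s["eef_rot"]);a=np.radians(yaw)
    T=np.array([[0,np.cos(a),np.sin(a)],[0,np.sin(a),-np.cos(a)],[-1,0,0]])
    print("offset",(R.T@(np.array(p)-s["tool_pos"])).round(4).tolist(),"dr",np.degrees(Ro.from_matrix(R.T@T).as_rotvec()).round(2).tolist(),
     "now",np.round(s["tool_pos"],4).tolist(),"F",np.round(s["wrist_force"],2).tolist(),"t",s["time"],"op",round(float(s["opening"]),4))
E
python3 - <<'E'
from h import *
delta((.4823,.1121,.20),-13.1)
E
```

```text
offset [-0.0157, 0.4949, -0.6324] dr [28.21, -0.01, 0.01] now [0.1694, -0.6275, 0.1842] F [0.49, 1.35, 0.38] t 0.4 op 0.0918
```

```bash
python3 -m pendant '{"offset":[[-0.06,0.05,0],[-0.07,0.495,-0.632],[-0.07,0.495,-0.632],[-0.07,0.495,-0.632],[-0.07,0.495,-0.632],[-0.07,0.495,-0.632],[-0.07,0.495,-0.632],[-0.07,0.495,-0.632],[-0.07,0.495,-0.632],[-0.07,0.495,-0.632],[-0.07,0.495,-0.632],[-0.07,0.495,-0.632],[-0.07,0.495,-0.632],[-0.07,0.495,-0.632],[-0.07,0.495,-0.632],[-0.07,0.495,-0.632],[-0.07,0.495,-0.632],[-0.07,0.495,-0.632],[-0.07,0.495,-0.632],[-0.07,0.495,-0.632]],"dr":[[0,0,0],[28.2,0,0],[28.2,0,0],[28.2,0,0],[28.2,0,0],[28.2,0,0],[28.2,0,0],[28.2,0,0],[28.2,0,0],[28.2,0,0],[28.2,0,0],[28.2,0,0],[28.2,0,0],[28.2,0,0],[28.2,0,0],[28.2,0,0],[28.2,0,0],[28.2,0,0],[28.2,0,0],[28.2,0,0]],"claw":[-0.3,-0.3,-0.3,-0.3,-0.3,-0.3,-0.3,-0.3,-0.3,-0.3,-0.3,-0.3,-0.3,-0.3,-0.3,-0.3,-0.3,-0.3,-0.3,-0.3]}'; python3 - <<'E'
from h import *
delta((.4823,.1121,.1),-13.1)
E
```

```text
time: 2.4
tool_pos: [0.4823, 0.1102, 0.2541]
eef_rot: [[-0.0, 0.974, -0.228], [-0.001, -0.228, -0.974], [-1.0, -0.0, 0.001]]
wrist_force: [0.1, 0.6, 1.2]
opening: 0.0599
offset [0.1541, -0.0004, -0.002] dr [-0.1, 0.06, 0.01] now [0.4823, 0.1102, 0.2541] F [0.12, 0.62, 1.19] t 2.4 op 0.0599
```

```bash
python3 -m pendant '{"offset":[[0.15,0,-0.001],[0.15,0,-0.001],[0.15,0,-0.001],[0.15,0,-0.001],[0.15,0,-0.001],[0.15,0,-0.001]],"dr":[[0,0,0],[0,0,0],[0,0,0],[0,0,0],[0,0,0],[0,0,0]],"claw":[-0.3,-0.3,-0.3,-0.3,-0.3,-0.3]}'; python3 - <<'E'
from h import *
delta((.4823,.1121,.0213),-13.1)
crop("side",180,60,160,160,4,"s1.png")
crop("top",155,90,110,115,6,"t1.png")
E
```

```text
time: 3.0
tool_pos: [0.4849, 0.1126, 0.107]
eef_rot: [[0.005, 0.974, -0.227], [0.0, -0.227, -0.974], [-1.0, 0.004, -0.001]]
wrist_force: [0.5, 0.3, 0.5]
opening: 0.0596
offset [0.0857, -0.0028, 0.0012] dr [-0.05, -0.08, -0.25] now [0.4849, 0.1126, 0.107] F [0.51, 0.29, 0.5] t 3.0 op 0.0596
```

View pics/s1.png

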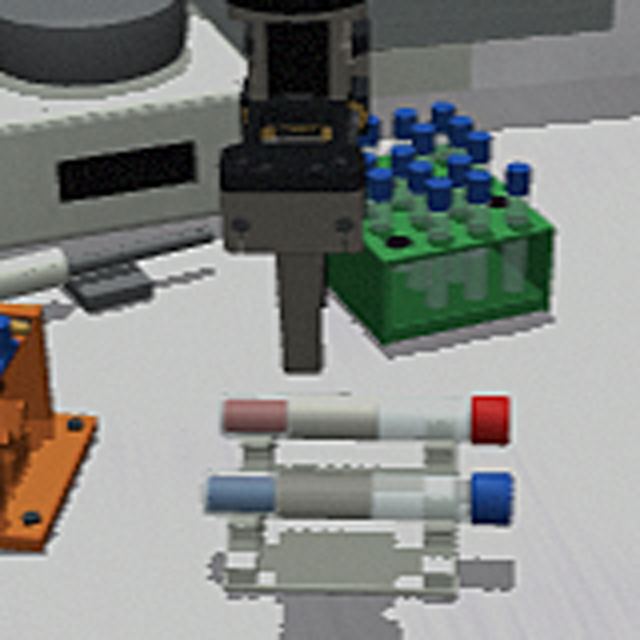

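View pics/t1.png

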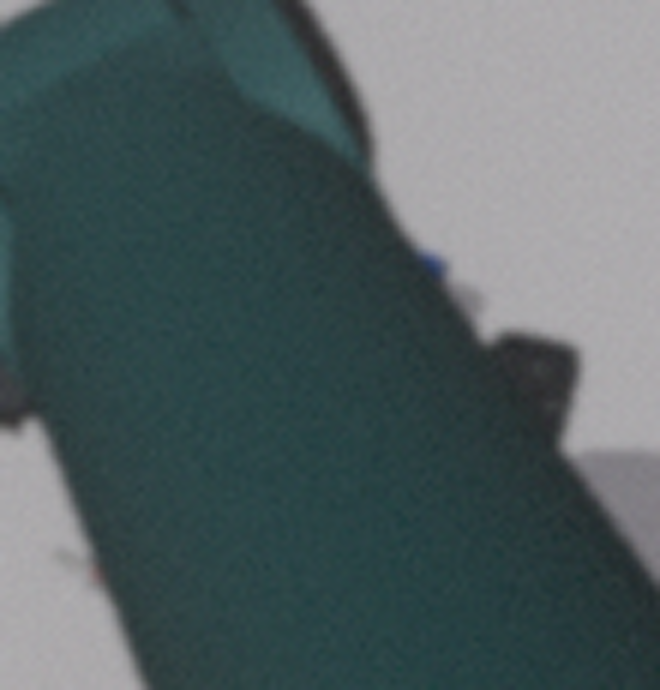

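```bash
python3 -m pendant '{"offset":[[0.04,0,0],[0.06,0,0],[0.075,0,0],[0.082,0,0],[0.082,0,0],[0.082,0,0]],"dr":[[0,0,0],[0,0,0],[0,0,0],[0,0,0],[0,0,0],[0,0,0]],"claw":[-0.3,-0.3,-0.3,-0.3,-0.3,-0.3]}'; python3 - <<'E'
from h import *
delta((.4823,.1121,.0213),-13.1)
crop("side",180,60,160,160,4,"s2.png")
E
```

```text
time: 3.7
tool_pos: [0.4839, 0.1129, 0.0235]
eef_rot: [[0.002, 0.974, -0.227], [0.0, -0.227, -0.974], [-1.0, 0.002, -0.001]]
wrist_force: [0.3, -0.3, 0.5]
opening: 0.0595
offset [0.0022, -0.0014, 0.0011] dr [0.0, -0.04, -0.12] now [0.4839, 0.1129, 0.0235] F [0.3, -0.34, 0.55] t 3.7 op 0.0595
```

View pics/s2.png

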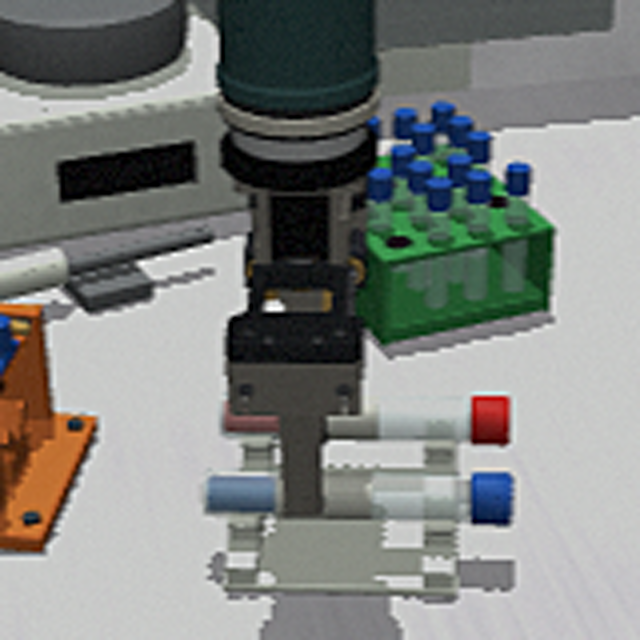

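```bash
python3 -m pendant '{"offset":[[0.002,0,0.001],[0.002,0,0.001],[0.002,0,0.001],[0.002,0,0.001],[0.002,0,0.001],[0.002,0,0.001],[0.002,0,0.001],[0.002,0,0.001]],"dr":[[0,0,0],[0,0,0],[0,0,0],[0,0,0],[0,0,0],[0,0,0],[0,0,0],[0,0,0]],"claw":[0.2,0.4,0.6,1,1,1,1,1]}'; python3 - <<'E'
from h import *
delta((.4823,.1121,.0213),-13.1)
E
```

```text
time: 4.55
tool_pos: [0.4844, 0.1139, 0.0222]
eef_rot: [[0.004, 0.974, -0.225], [0.002, -0.225, -0.974], [-1.0, 0.003, -0.003]]
wrist_force: [-2.1, 2.6, 15.6]
opening: 0.0005
offset [0.0009, -0.0017, 0.0022] dr [0.08, -0.17, -0.19] now [0.4844, 0.1139, 0.0222] F [-2.09, 2.59, 15.58] t 4.55 op 0.0005
```

```bash
python3 - <<'E'
from h import *
crop("side",200,120,130,100,6,"s3.png")
E
```

```text
(no output)
```

View pics/s3.png

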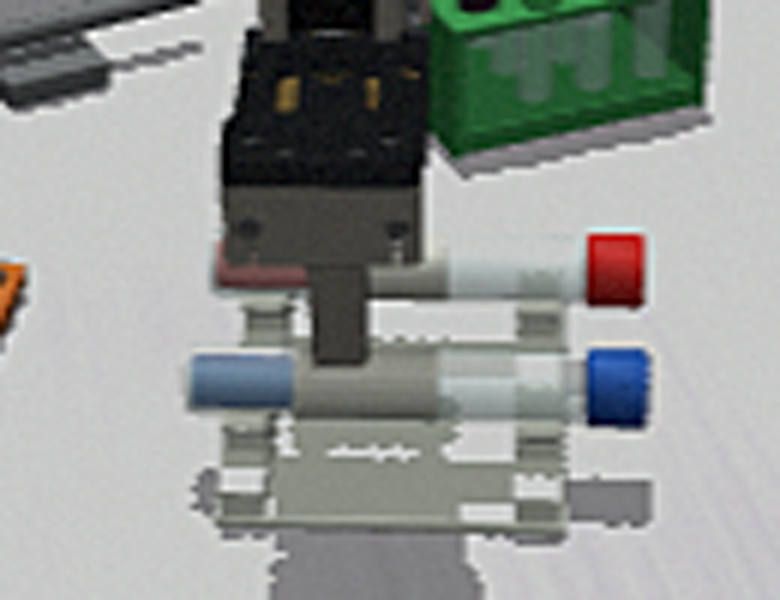

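```bash
python3 - <<'E'
from h import *
s=frame("side");o=ctrl.observe()
for p in(o["tool_pos"],[.4844,.1139,.04],[.4844,.1139,.0525],[.4823,.112,.04]):
    q=proj(s,p);print(q,((q-[200,120])*6).round())
print(np.round(o["joint_pos"],3),np.round(o["wrist_force"],2),np.round(o["torque"],2))
crop("top",155,90,110,115,6,"t3.png")
E
```

```text
[256.26056844 189.55651809] [338. 417.]
[256.10715714 182.67277841] [337. 376.]
[256.01850986 177.74407944] [336. 346.]
[255.30381974 183.2692552 ] [332. 380.]
[ 0.088  0.511 -0.469  2.064  0.376  0.644 -2.431] [-2.53  2.93 13.42] [0.71 0.48 0.02]
```

View pics/t3.png

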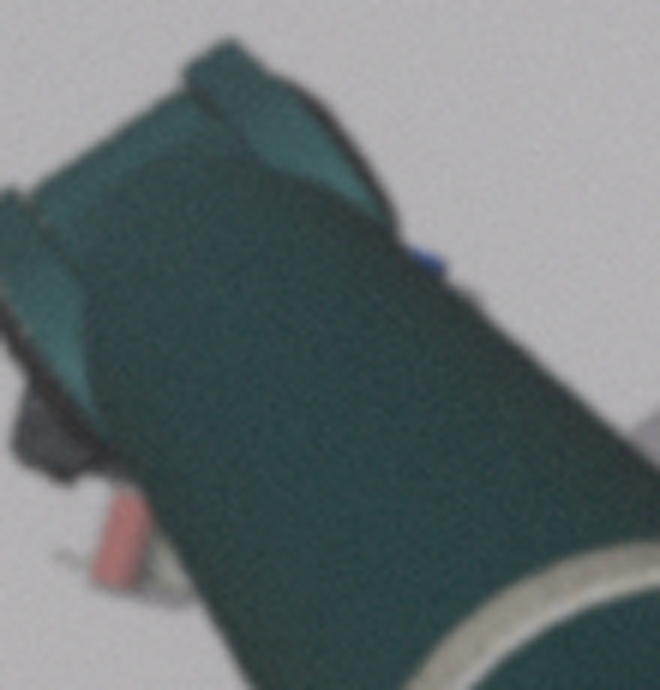

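```bash
python3 - <<'E'
from h import *
s=frame("side")
n=np.array([-.227,-.974])
for off in(.03,.048):
  for z in(.107,.117,.127): print("p1",off,z,proj(s,[*(np.array([.4849,.1126])+n*off),z]).round(1))
  for z in(.0235,.0335,.0435): print("p2",off,z,proj(s,[*(np.array([.4839,.1129])+n*off),z]).round(1))
for off in(0,.018,-.018):
  for z in(.0222,.0422): print("p3",off,z,proj(s,[*(np.array([.4844,.1139])+n*off),z]).round(1))
print("obs p1 255.5,153  p2 255,189  p3 256.5,180.3")
E
```

```text
p1 0.03 0.107 [255.4 163.3]
p1 0.03 0.117 [255.3 159. ]
p1 0.03 0.127 [255.2 154.6]
p2 0.03 0.0235 [255.5 197.4]
p2 0.03 0.0335 [255.4 193.5]
p2 0.03 0.0435 [255.3 189.5]
p1 0.048 0.107 [255. 168.]
p1 0.048 0.117 [254.9 163.7]
p1 0.048 0.127 [254.8 159.3]
p2 0.048 0.0235 [255.1 202.5]
p2 0.048 0.0335 [255.  198.5]
p2 0.048 0.0435 [255.  194.5]
p3 0 0.0222 [256.2 189.6]
p3 0 0.0422 [256.1 181.8]
p3 0.018 0.0222 [255.9 194.4]
p3 0.018 0.0422 [255.7 186.5]
p3 -0.018 0.0222 [256.6 184.9]
p3 -0.018 0.0422 [256.4 177.2]
obs p1 255.5,153  p2 255,189  p3 256.5,180.3
```

```bash
python3 - <<'E'
from h import *
s=frame("side");t=frame("top")
n=np.array([-.227,-.974]);tt=np.array([.974,-.227])
for dz in(0,.03):
  for dy in(0,.04):
    P=[[*(np.array([.4849,.1126+dy])+n*.0945+tt*k),.195+dz] for k in(-.0375,.0375)]
    print(dz,dy,"side",[proj(s,p).round(1).tolist() for p in P],"top",[proj(t,p).round(1).tolist() for p in P])
print("obs side (235.5,122.5),(270.5,122.5) top",[(x/6+155,y/6+90) for x,y in((578,345),(560,450))])
E
```

```text
0 0 side [[232.0, 139.6], [274.1, 139.8]] top [[244.4, 188.5], [253.5, 152.7]]
0 0.04 side [[228.9, 129.5], [269.4, 129.7]] top [[224.3, 188.3], [233.6, 152.5]]
0.03 0 side [[231.3, 124.4], [274.2, 124.5]] top [[243.8, 186.0], [253.2, 149.0]]
0.03 0.04 side [[228.1, 114.7], [269.4, 114.8]] top [[223.0, 185.8], [232.6, 148.8]]
obs side (235.5,122.5),(270.5,122.5) top [(251.33333333333331, 147.5), (248.33333333333331, 165.0)]
```

```bash
python3 -m pendant '{"offset":[[-0.03,0,0],[-0.03,-0.001,0.005],[-0.03,-0.001,0.005],[-0.03,-0.001,0.005],[-0.03,-0.001,0.005]],"dr":[[0,0,0],[0,0,0],[0,0,0],[0,0,0],[0,0,0]],"claw":[1,1,-0.3,-0.3,-0.3]}'; python3 - <<'E'
from h import *
delta((.482,.1085,-.009),-13.1)
crop("side",200,120,130,100,6,"s4.png")
E
```

```text
time: 5.35
tool_pos: [0.4798, 0.1068, 0.0495]
eef_rot: [[-0.002, 0.974, -0.227], [-0.0, -0.227, -0.974], [-1.0, -0.001, 0.001]]
wrist_force: [0.5, 0.1, 0.0]
opening: 0.0223
offset [0.0585, 0.0018, -0.0022] dr [0.0, 0.04, 0.08] now [0.4798, 0.1068, 0.0495] F [0.5, 0.12, 0.04] t 5.35 op 0.0223
```

View pics/s4.png

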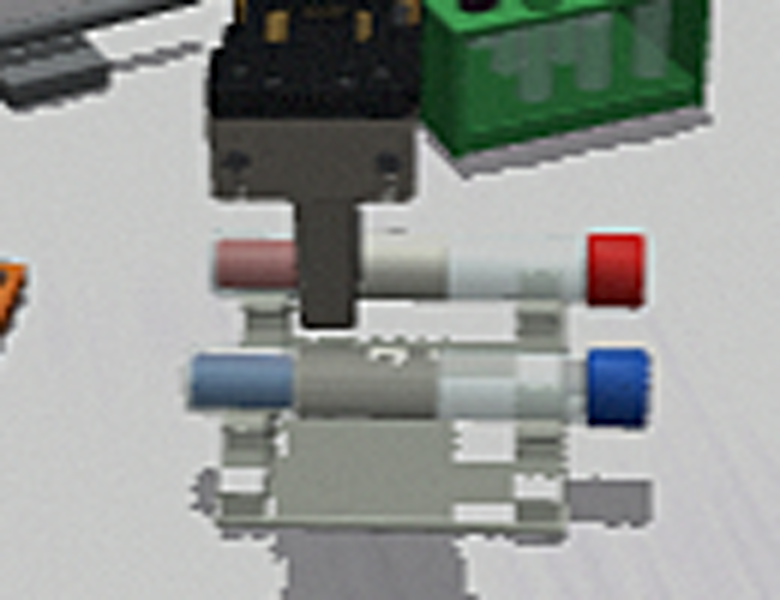

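```bash
python3 -m pendant '{"offset":[[0,0,-0.002],[0,0.001,-0.002],[0,0.001,-0.002],[0.02,0.001,-0.002],[0.03,0.001,-0.002],[0.04,0.001,-0.002],[0.05,0.001,-0.002],[0.055,0.001,-0.002],[0.055,0.001,-0.002]],"dr":[[0,0,0],[0,0,0],[0,0,0],[0,0,0],[0,0,0],[0,0,0],[0,0,0],[0,0,0],[0,0,0]],"claw":[-0.3,-0.3,-0.3,-0.3,-0.3,-0.3,-0.3,-0.3,-0.3]}'; python3 - <<'E'
from h import *
delta((.482,.1085,-.009),-13.1)
crop("side",200,120,130,100,6,"s5.png")
E
```

```text
time: 6.3
tool_pos: [0.4814, 0.1087, -0.0054]
eef_rot: [[-0.001, 0.974, -0.226], [-0.0, -0.226, -0.974], [-1.0, -0.001, 0.001]]
wrist_force: [0.3, -0.3, -0.6]
opening: 0.0599
offset [0.0035, 0.0006, 0.0] dr [0.02, 0.03, 0.07] now [0.4814, 0.1087, -0.0054] F [0.27, -0.32, -0.63] t 6.3 op 0.0599
```

View pics/s5.png

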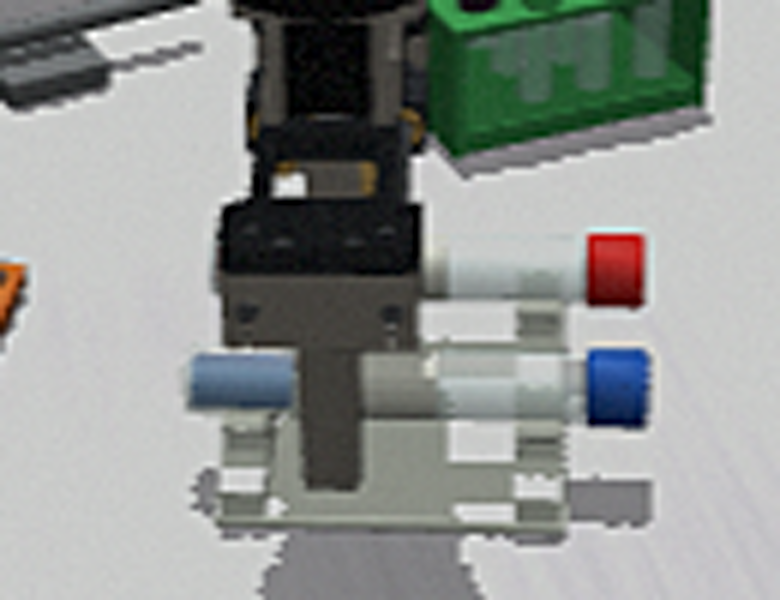

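```bash
python3 -m pendant '{"offset":[[0.002,0,0],[0.003,0,0],[0.003,0,0],[0.003,0,0],[0.003,0,0],[0.003,0,0]],"dr":[[0,0,0],[0,0,0],[0,0,0],[0,0,0],[0,0,0],[0,0,0]],"claw":[0.1,0.35,0.42,0.42,0.42,0.42]}'
```

```text
time: 6.95
tool_pos: [0.4833, 0.1131, -0.0066]
eef_rot: [[0.004, 0.975, -0.224], [0.006, -0.224, -0.975], [-1.0, 0.003, -0.006]]
wrist_force: [-0.2, 8.2, 3.3]
opening: 0.0271
```

```bash
python3 -m pendant '{"offset":[[0,0,-0.005],[0.001,0,-0.005],[0.001,0,-0.005],[0.001,0,-0.005]],"dr":[[0,0,0],[0,0,0],[0,0,0],[0,0,0]],"claw":[0.4,0.4,0.4,0.4]}'
```

```text
time: 7.35
tool_pos: [0.4829, 0.1132, -0.0089]
eef_rot: [[-0.0, 0.974, -0.227], [-0.0, -0.227, -0.974], [-1.0, -0.0, 0.0]]
wrist_force: [-0.2, 0.5, -0.2]
opening: 0.0277
```

```bash
python3 -m pendant '{"offset":[[0,0,0],[0,0,0],[0,0,0],[0,0,0],[0,0,0]],"dr":[[0,0,0],[0,0,0],[0,0,0],[0,0,0],[0,0,0]],"claw":[0.7,1,1,1,1]}'
```

```text
time: 7.85
tool_pos: [0.4833, 0.1142, -0.0086]
eef_rot: [[0.001, 0.974, -0.226], [0.001, -0.226, -0.974], [-1.0, 0.0, -0.001]]
wrist_force: [0.7, 3.8, 0.4]
opening: 0.0242
```

```bash
python3 -m pendant '{"offset":[[-0.02,0,0],[-0.06,0,0],[-0.11,0,0],[-0.15,0,0],[-0.15,0,0],[-0.15,0,0],[-0.15,0,0]],"dr":[[0,0,0],[0,0,0],[0,0,0],[0,0,0],[0,0,0],[0,0,0],[0,0,0]],"claw":[1,1,1,1,1,1,1]}'; python3 - <<'E'
from h import *
p=cw(-1,0);print(p)
delta((p[0],p[1]+.001,.14),-10.1)
crop("side",180,40,160,150,5,"s6.png")
E
```

```text
time: 8.55
tool_pos: [0.4816, 0.1123, 0.1396]
eef_rot: [[-0.003, 0.974, -0.227], [-0.002, -0.227, -0.974], [-1.0, -0.003, 0.002]]
wrist_force: [-0.1, -0.0, -0.7]
opening: 0.0246
[ 0.5460155  -0.15982463]
offset [-0.0002, 0.1243, 0.2494] dr [-3.03, 0.13, 0.18] now [0.4816, 0.1123, 0.1396] F [-0.09, -0.02, -0.74] t 8.55 op 0.0246
```

View pics/s6.png

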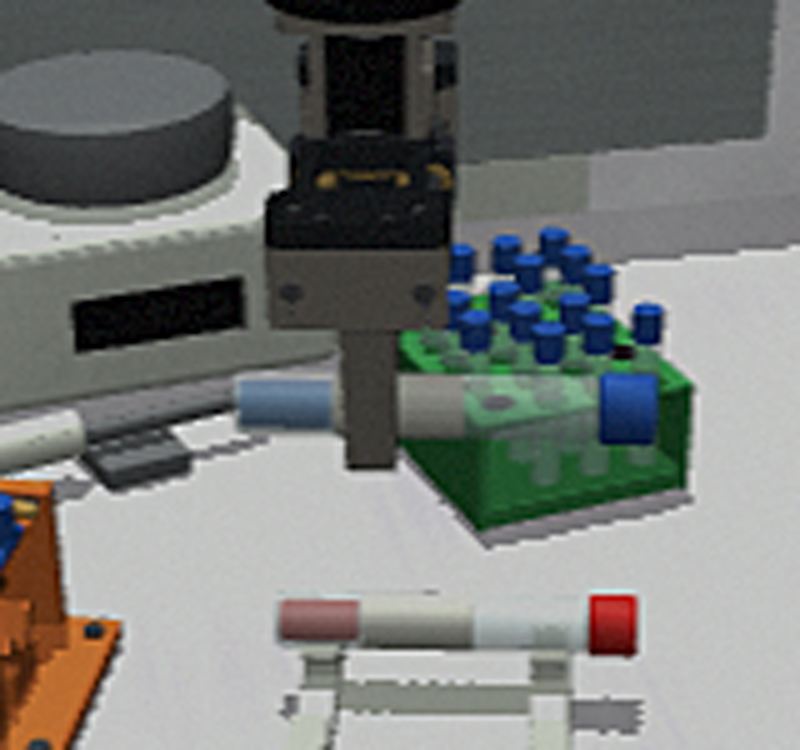

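```bash
python3 -m pendant '{"offset":[[0,0.02,0.04],[0,0.04,0.08],[0,0.06,0.12],[0,0.08,0.16],[0,0.1,0.2],[0,0.115,0.23],[0,0.124,0.249],[0,0.124,0.249],[0,0.124,0.249],[0,0.124,0.249]],"dr":[[0,0,0],[-1,0,0],[-2,0,0],[-3,0,0],[-3,0,0],[-3,0,0],[-3,0,0],[-3,0,0],[-3,0,0],[-3,0,0]],"claw":[1,1,1,1,1,1,1,1,1,1]}'; python3 - <<'E'
from h import *
p=cw(-1,0)
delta((p[0],p[1]+.001,.0013),-10.1)
crop("side",220,110,180,200,4,"s7.png")
crop("top",270,90,130,115,6,"t7.png")
E
```

```text
time: 9.6
tool_pos: [0.5468, -0.155, 0.1404]
eef_rot: [[-0.002, 0.985, -0.173], [0.001, -0.173, -0.985], [-1.0, -0.002, -0.001]]
wrist_force: [0.4, 0.1, -0.9]
opening: 0.0237
offset [0.1391, 0.0002, 0.0041] dr [0.15, -0.05, 0.11] now [0.5468, -0.155, 0.1404] F [0.37, 0.11, -0.93] t 9.6 op 0.0237
```

View pics/s7.png

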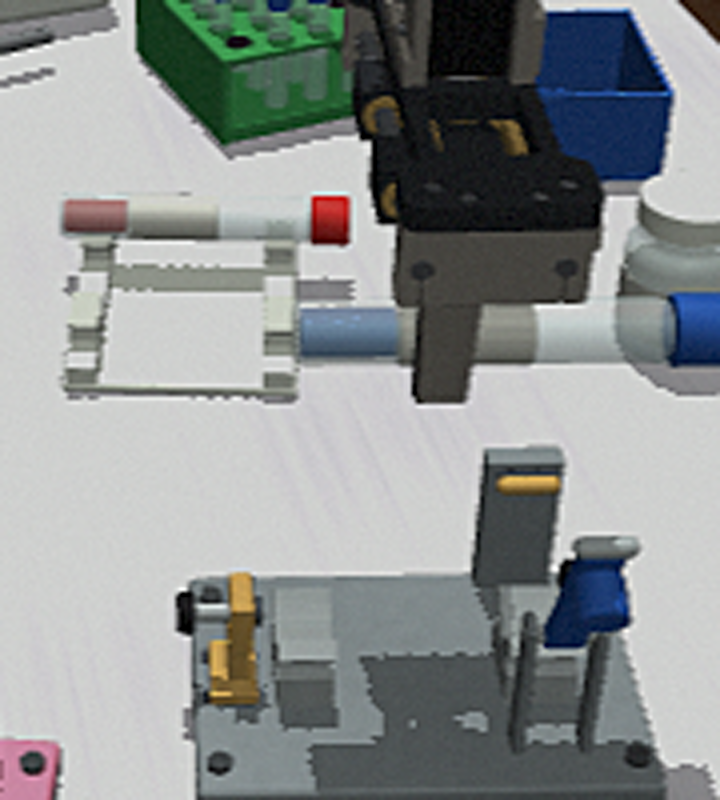

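View pics/t7.png

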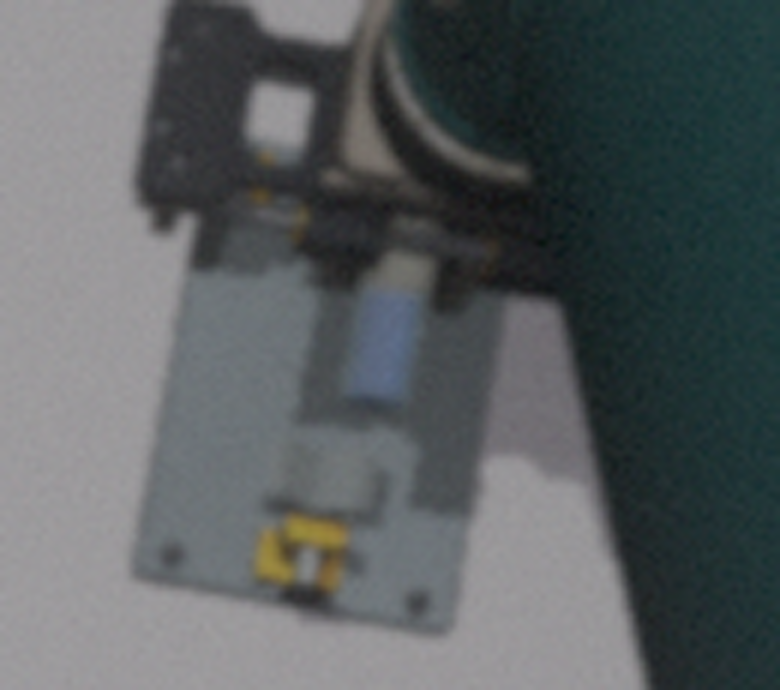

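```bash
python3 - <<'E'
from h import *
s=frame("side");t=frame("top")
def tri(a,b):
    o1,d1=ray(*a);o2,d2=ray(*b);k=np.linalg.lstsq(np.c_[d1,-d2],o2-o1,rcond=None)[0]
    p,q=o1+d1*k[0],o2+d2*k[1];return (p+q)/2,np.linalg.norm(p-q)
P,e=tri((s,295.3,193.2),(t,378/6+270-.4,401/6+90-.4));print("base",P.round(4),e)
# label/liquid boundary side (399,333) top (395,288)
Q,e=tri((s,399/4+220-.4,333/4+110-.4),(t,395/6+270-.4,290/6+90-.4));print("liq edge",Q.round(4),e)
o=ctrl.observe();print(o["tool_pos"])
tt=np.array([.985,-.173,0]);print("pred base",np.array(o["tool_pos"])-tt*.052+[0,0,.0187],"yaw",np.degrees(np.arctan2(*(Q-P)[1::-1])))
R=np.array([[np.cos(CA),-np.sin(CA)],[np.sin(CA),np.cos(CA)]]);print("cradle",(P[:2]-CR)@R)
E
```

```text
base [ 0.4964 -0.1473  0.1881] 0.0018501812898079795
liq edge [ 0.5336 -0.1534  0.1879] 0.000710462257460515
[ 0.54736451 -0.15582144  0.14129131]
pred base [ 0.49614451 -0.14682544  0.15999131] yaw -9.189685352250754
cradle [-0.0520449   0.00358193]
```

```bash
python3 -m pendant '{"offset":[[0,0,0.004],[0.03,0,0.004],[0.06,0,0.004],[0.09,0,0.004],[0.11,0,0.004],[0.12,0,0.004],[0.125,0,0.004],[0.125,0,0.004],[0.125,0,0.004]],"dr":[[0,0,0],[0,0,0],[0,0,0],[0,0,0],[0,0,0],[0,0,0],[0,0,0],[0,0,0],[0,0,0]],"claw":[1,1,1,1,1,1,1,1,1]}'; python3 - <<'E'
from h import *
p=cw(-1,0)
delta((p[0],p[1],.0023),-10.1)
crop("side",240,170,160,150,5,"s8.png")
E
```

```text
time: 10.7
tool_pos: [0.5476, -0.1611, 0.0173]
eef_rot: [[0.002, 0.985, -0.175], [-0.001, -0.175, -0.985], [-1.0, 0.002, 0.0]]
wrist_force: [0.6, -0.7, -0.7]
opening: 0.0241
offset [0.015, -0.0018, -0.001] dr [0.01, 0.02, -0.1] now [0.5476, -0.1611, 0.0173] F [0.6, -0.69, -0.69] t 10.7 op 0.0241
```

View pics/s8.png

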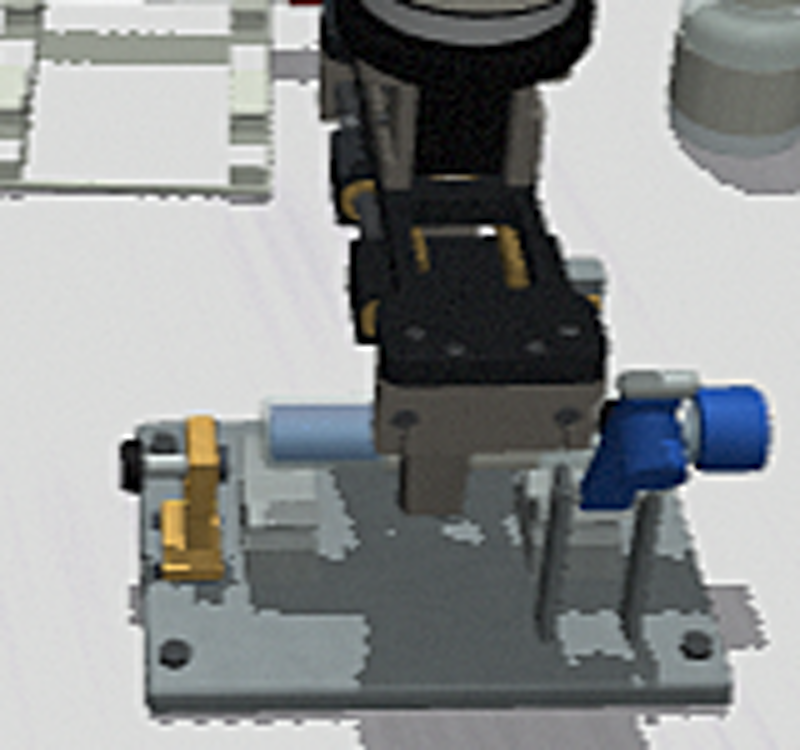

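```bash
python3 -m pendant '{"offset":[[0.004,-0.001,0],[0.008,-0.001,-0.001],[0.01,-0.001,-0.001],[0.012,-0.001,-0.001],[0.012,-0.001,-0.001],[0.012,-0.001,-0.001]],"dr":[[0,0,0],[0,0,0],[0,0,0],[0,0,0],[0,0,0],[0,0,0]],"claw":[1,1,1,1,1,1]}'
```

```text
time: 11.35
tool_pos: [0.5459, -0.1597, 0.0042]
eef_rot: [[-0.0, 0.985, -0.175], [0.0, -0.175, -0.985], [-1.0, -0.0, -0.0]]
wrist_force: [0.9, -0.8, -1.3]
opening: 0.0242
```

```bash
python3 -m pendant '{"offset":[[0.001,0,0],[0.002,0,0],[0.002,0,0],[0.002,0,0]],"dr":[[0,0,0],[0,0,0],[0,0,0],[0,0,0]],"claw":[1,1,1,1]}'; python3 -m pendant '{"offset":[[0.001,0,0],[0.001,0,0],[0.001,0,0]],"dr":[[0,0,0],[0,0,0],[0,0,0]],"claw":[1,1,1]}'
```

```text
time: 11.75
tool_pos: [0.5464, -0.1592, 0.0026]
eef_rot: [[0.001, 0.985, -0.175], [0.0, -0.175, -0.985], [-1.0, 0.001, -0.001]]
wrist_force: [0.4, 2.6, 3.1]
opening: 0.0242
time: 12.05
tool_pos: [0.5467, -0.1587, 0.0021]
eef_rot: [[0.001, 0.985, -0.175], [0.001, -0.175, -0.985], [-1.0, 0.001, -0.001]]
wrist_force: [-1.2, 3.8, 6.9]
opening: 0.0241
```

```bash
python3 -m pendant '{"offset":[[0,0,0],[0,0,0],[-0.001,0,-0.001],[-0.001,0,-0.001],[-0.001,0,-0.001],[-0.001,0,-0.001]],"dr":[[0,0,0],[0,0,0],[0,0,0],[0,0,0],[0,0,0],[0,0,0]],"claw":[0.3,0.3,0.3,0.3,0.3,0.3]}'; python3 -m pendant '{"offset":[[0,0,0],[0,0,0],[0,0,0],[0,0,0]],"dr":[[0,0,0],[0,0,0],[0,0,0],[0,0,0]],"claw":[0.6,1,1,1]}'
```

```text
time: 12.65
tool_pos: [0.546, -0.159, 0.0022]
eef_rot: [[-0.0, 0.985, -0.175], [-0.0, -0.175, -0.985], [-1.0, -0.0, 0.0]]
wrist_force: [0.3, -0.3, 0.3]
opening: 0.0318
time: 13.05
tool_pos: [0.5462, -0.1578, 0.0023]
eef_rot: [[0.0, 0.985, -0.175], [0.001, -0.175, -0.985], [-1.0, -0.0, -0.001]]
wrist_force: [0.2, 4.5, 1.0]
opening: 0.0242
```

```bash
python3 -m pendant '{"offset":[[0,0,-0.001],[0,0,-0.0025],[0,-0.001,-0.0025],[0,-0.002,-0.0025],[0,-0.002,-0.0025]],"dr":[[0,0,0],[0,0,0],[0,0,0],[0,0,0],[0,0,0]],"claw":[1,1,1,1,1]}'; python3 - <<'E'
from h import *
delta((.546,-.157,.0023),-10.1)
crop("side",240,170,160,150,5,"s9.png")
crop("top",270,90,130,115,6,"t9.png")
E
```

```text
time: 13.55
tool_pos: [0.5447, -0.1572, 0.0025]
eef_rot: [[0.001, 0.984, -0.176], [-0.001, -0.176, -0.984], [-1.0, 0.001, 0.001]]
wrist_force: [0.6, -2.8, 0.8]
opening: 0.0242
offset [0.0002, 0.0013, -0.0005] dr [-0.04, 0.07, -0.04] now [0.5447, -0.1572, 0.0025] F [0.59, -2.76, 0.78] t 13.55 op 0.0242
```

View pics/s9.png

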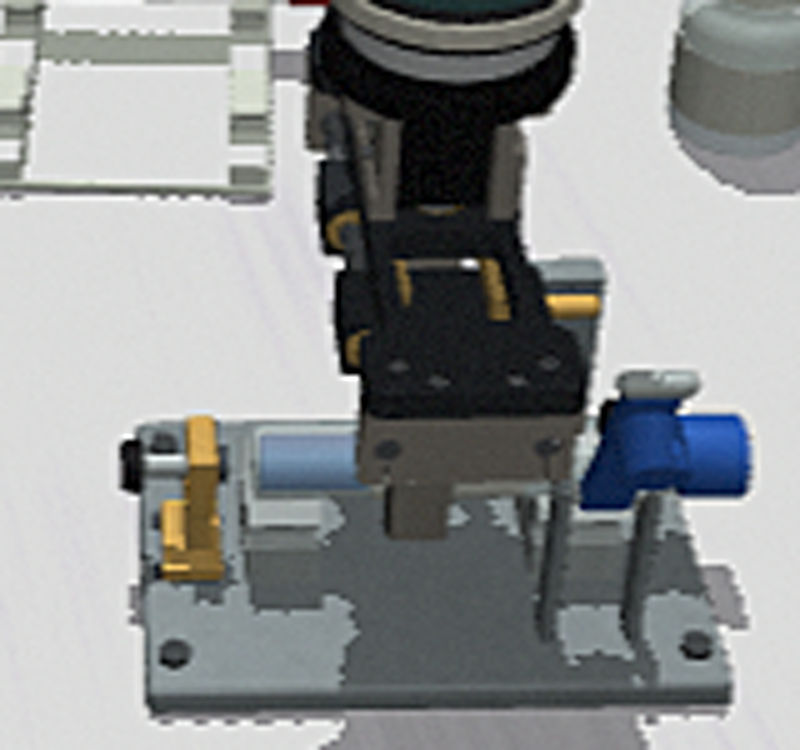

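View pics/t9.png

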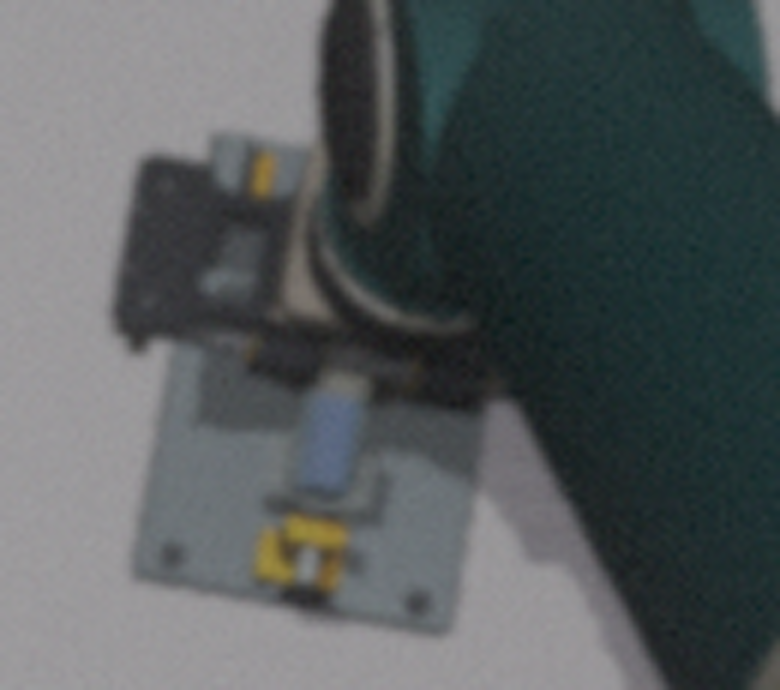

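```bash
python3 -m pendant '{"offset":[[0,-0.001,0.001],[0,-0.002,0.001],[0,-0.003,0.001],[0,-0.004,0.001],[0,-0.005,0.001],[0,-0.005,0.001]],"dr":[[0,0,0],[0,0,0],[0,0,0],[0,0,0],[0,0,0],[0,0,0]],"claw":[1,1,1,1,1,1]}'; python3 -m pendant '{"offset":[[0,-0.001,0],[0,-0.002,0],[0,-0.002,0]],"dr":[[0,0,0],[0,0,0],[0,0,0]],"claw":[1,1,1]}'
```

```text
time: 14.25
tool_pos: [0.5395, -0.1562, 0.0024]
eef_rot: [[0.0, 0.985, -0.175], [-0.0, -0.175, -0.985], [-1.0, 0.0, 0.0]]
wrist_force: [0.9, -2.8, 2.2]
opening: 0.0246
time: 14.55
tool_pos: [0.5375, -0.1559, 0.0024]
eef_rot: [[0.0, 0.985, -0.175], [-0.0, -0.175, -0.985], [-1.0, 0.0, 0.0]]
wrist_force: [2.2, -2.7, 2.3]
opening: 0.0244
```

```bash
for i in 1; do python3 -m pendant '{"offset":[[0,-0.001,0],[0,-0.001,0]],"dr":[[0,0,0],[0,0,0]],"claw":[1,1]}'; done; python3 -m pendant '{"offset":[[0,-0.001,0],[0,-0.001,0]],"dr":[[0,0,0],[0,0,0]],"claw":[1,1]}'
```

```text
time: 14.75
tool_pos: [0.537, -0.1558, 0.0024]
eef_rot: [[0.001, 0.985, -0.175], [-0.0, -0.175, -0.985], [-1.0, 0.001, 0.0]]
wrist_force: [3.0, -3.4, 2.2]
opening: 0.0245
time: 14.95
tool_pos: [0.5371, -0.1557, 0.0026]
eef_rot: [[0.003, 0.985, -0.175], [-0.0, -0.175, -0.985], [-1.0, 0.003, -0.0]]
wrist_force: [4.9, -4.1, 0.3]
opening: 0.0242
```

```bash
python3 -m pendant '{"offset":[[0,-0.001,0],[0,-0.001,0]],"dr":[[0,0,0],[0,0,0]],"claw":[1,1]}'; python3 -m pendant '{"offset":[[0,-0.001,0],[0,-0.001,0]],"dr":[[0,0,0],[0,0,0]],"claw":[1,1]}'
```

```text
time: 15.15
tool_pos: [0.5372, -0.1555, 0.0028]
eef_rot: [[0.005, 0.985, -0.174], [-0.0, -0.174, -0.985], [-1.0, 0.005, -0.0]]
wrist_force: [6.4, -4.2, -1.5]
opening: 0.0243
time: 15.35
tool_pos: [0.5373, -0.1554, 0.003]
eef_rot: [[0.007, 0.985, -0.174], [-0.001, -0.174, -0.985], [-1.0, 0.007, -0.001]]
wrist_force: [8.7, -4.7, -1.8]
opening: 0.0241
```

```bash
python3 -m pendant '{"offset":[[0,0,0],[0,0,0],[0,0,0],[0,0,0],[0,0,0],[0,0,0],[0,0,0]],"dr":[[0,0,0],[0,0,0],[0,0,0],[0,0,0],[0,0,0],[0,0,0],[0,0,0]],"claw":[1,1,1,1,1,1,1]}'
```

```text
time: 16.05
tool_pos: [0.5372, -0.1554, 0.003]
eef_rot: [[0.007, 0.985, -0.174], [-0.001, -0.174, -0.985], [-1.0, 0.007, -0.001]]
wrist_force: [8.7, -5.9, -1.9]
opening: 0.0241
```

```bash
python3 -m pendant '{"offset":[[0,0.001,0.001],[0,0.002,0.002],[0,0.002,0.002]],"dr":[[0,0,0],[0,0,0],[0,0,0]],"claw":[1,1,1]}'; python3 -m pendant '{"offset":[[0,0,0],[0,0,0],[0,0,0],[0,0,0],[0,0,0],[0,0,0]],"dr":[[0,0,0],[0,0,0],[0,0,0],[0,0,0],[0,0,0],[0,0,0]],"claw":[0.6,0.3,0.1,-0.1,-0.1,-0.1]}'
```

```text
time: 16.35
tool_pos: [0.5371, -0.1558, 0.0024]
eef_rot: [[0.003, 0.985, -0.174], [0.002, -0.174, -0.985], [-1.0, 0.003, -0.002]]
wrist_force: [7.0, -0.9, -1.4]
opening: 0.024
time: 16.95
tool_pos: [0.5347, -0.1572, 0.0021]
eef_rot: [[-0.001, 0.985, -0.175], [0.0, -0.175, -0.985], [-1.0, -0.001, -0.0]]
wrist_force: [0.1, 0.3, 0.2]
opening: 0.0507
```

Released. Raise straight up and look.

```bash
python3 -m pendant '{"offset":[[-0.02,0,0],[-0.06,0,0],[-0.1,0,0],[-0.15,0,0],[-0.18,-0.0,0],[-0.18,-0.1,0],[-0.18,-0.12,0],[-0.18,-0.12,0],[-0.18,-0.12,0]],"dr":[[0,0,0],[0,0,0],[0,0,0],[0,0,0],[0,0,0],[0,0,0],[0,0,0],[0,0,0],[0,0,0]],"claw":[-0.1,-0.1,-0.1,-0.1,1,1,1,1,1]}'; python3 - <<'E'
from h import *
crop("side",240,190,160,130,5,"s10.png")
crop("top",270,90,130,115,6,"t10.png")
E
```

```text
time: 17.85
tool_pos: [0.4143, -0.1363, 0.1824]
eef_rot: [[-0.001, 0.984, -0.176], [-0.002, -0.176, -0.984], [-1.0, -0.001, 0.002]]
wrist_force: [1.0, 0.4, 1.0]
opening: 0.0129
```

View pics/s10.png

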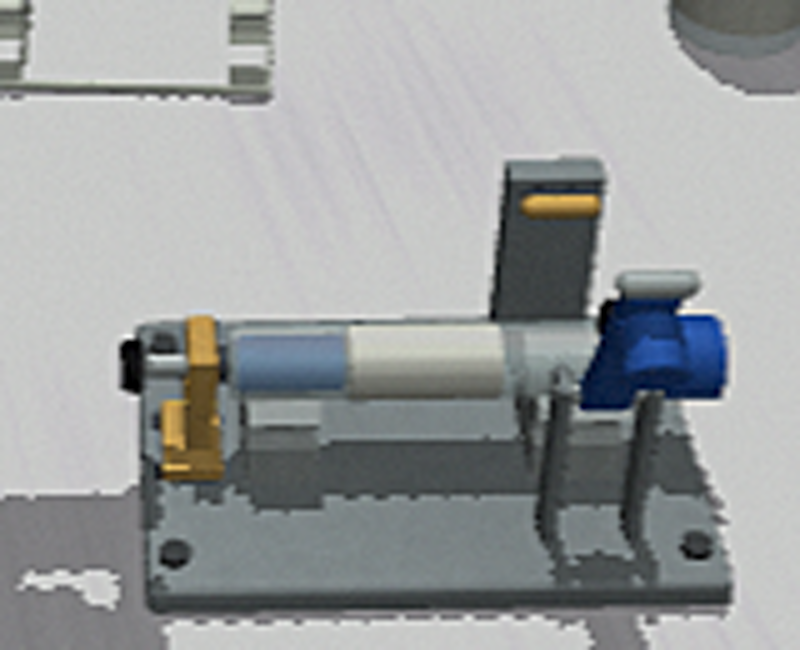

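View pics/t10.png

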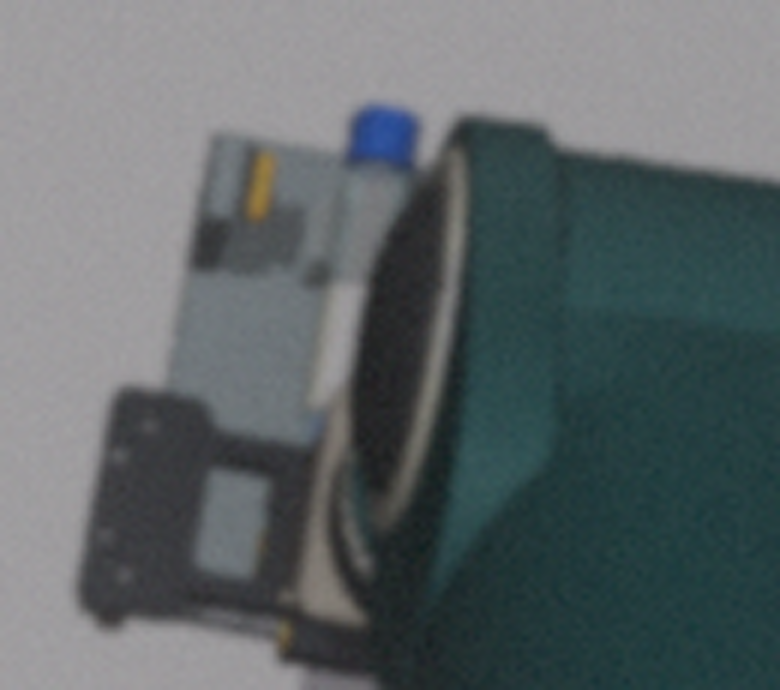

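```bash
python3 - <<'E'
from h import *
for q in((51,-135),(51,0),(51,26)):
    p=cw(q[0],q[1]+2);print(q,p.round(4));delta((*p,.099),-10.1)
t=frame("top")
E
```

```text
(51, -135) [ 0.5739 -0.2999]
offset [0.0842, 0.1822, 0.1331] dr [-0.01, 0.04, -0.1] now [0.4178, -0.1367, 0.1829] F [0.08, -0.11, 0.22] t 17.95 op 0.005
(51, 0) [ 0.5976 -0.167 ]
offset [0.0842, 0.1821, -0.0019] dr [-0.01, 0.04, -0.1] now [0.4178, -0.1367, 0.1829] F [0.08, -0.11, 0.22] t 17.95 op 0.005
(51, 26) [ 0.6021 -0.1414]
offset [0.0841, 0.1821, -0.0279] dr [-0.01, 0.04, -0.1] now [0.4178, -0.1367, 0.1829] F [0.08, -0.11, 0.22] t 17.95 op 0.005
```

```bash
python3 -m pendant '{"offset":[[0,0.01,0.04],[0,0.03,0.08],[0,0.06,0.12],[0,0.1,0.133],[0,0.14,0.133],[0,0.17,0.133],[0,0.182,0.133],[0,0.182,0.133],[0.03,0.182,0.133],[0.06,0.182,0.133],[0.084,0.182,0.133],[0.084,0.182,0.133],[0.084,0.182,0.133]],"dr":[[0,0,0],[0,0,0],[0,0,0],[0,0,0],[0,0,0],[0,0,0],[0,0,0],[0,0,0],[0,0,0],[0,0,0],[0,0,0],[0,0,0],[0,0,0]],"claw":[1,1,1,1,1,1,1,1,1,1,1,1,1]}'; python3 - <<'E'
from h import *
p=cw(51,-133);delta((*p,.099),-10.1)
crop("side",240,120,160,150,5,"s11.png")
E
```

```text
time: 19.3
tool_pos: [0.5724, -0.2993, 0.0987]
eef_rot: [[-0.001, 0.984, -0.175], [-0.0, -0.175, -0.984], [-1.0, -0.001, 0.0]]
wrist_force: [-0.6, 0.3, -0.2]
opening: 0.0007
offset [-0.0003, 0.0016, 0.0003] dr [-0.0, 0.01, 0.03] now [0.5724, -0.2993, 0.0987] F [-0.61, 0.29, -0.18] t 19.3 op 0.0007
```

View pics/s11.png

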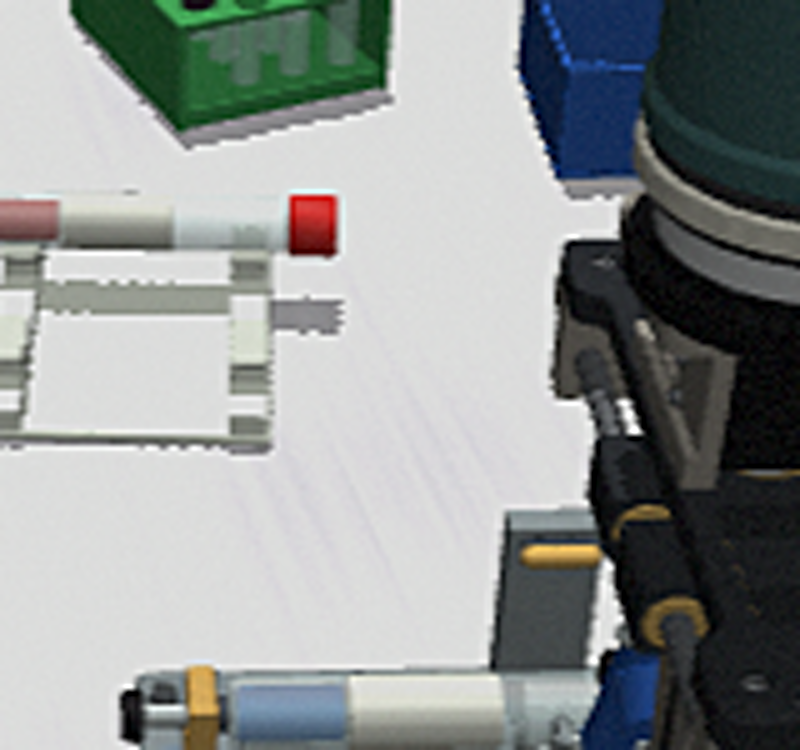

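```bash
python3 -m pendant '{"offset":[[0,0.001,-0.008],[0,0.001,-0.016],[0,0.001,-0.024],[0,0.001,-0.032],[0,0.001,-0.04],[0,0.001,-0.048],[0,0.001,-0.056],[0,0.001,-0.064],[0,0.001,-0.072],[0,0.001,-0.08]],"dr":[[0,0,0],[0,0,0],[0,0,0],[0,0,0],[0,0,0],[0,0,0],[0,0,0],[0,0,0],[0,0,0],[0,0,0]],"claw":[1,1,1,1,1,1,1,1,1,1]}'; python3 - <<'E'
from h import *
p=cw(51,2);delta((*p,.099),-10.1)
crop("side",240,120,160,150,5,"s12.png")
E
```

```text
time: 20.35
tool_pos: [0.5877, -0.2368, 0.1106]
eef_rot: [[0.003, 0.983, -0.185], [-0.023, -0.185, -0.983], [-1.0, 0.007, 0.022]]
wrist_force: [-27.2, -16.4, 72.8]
opening: 0.0002
offset [0.01, -0.0033, -0.0707] dr [-0.54, 1.27, -0.42] now [0.5877, -0.2368, 0.1106] F [-27.23, -16.44, 72.79] t 20.35 op 0.0002
```

View pics/s12.png

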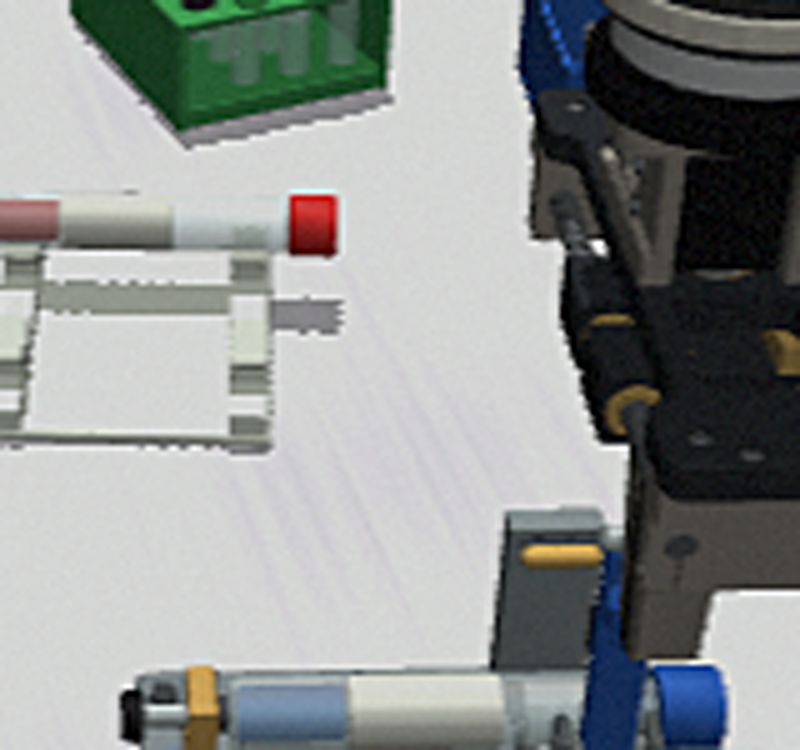

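```bash
python3 -m pendant '{"offset":[[-0.03,0,0],[-0.04,0,0.02],[-0.04,0,0.05],[-0.04,0,0.05],[-0.04,0,0.05]],"dr":[[0,0,0],[0,0,0],[0,0,0],[0,0,0],[0,0,0]],"claw":[1,1,1,1,1]}'; python3 - <<'E'
from h import *
p=cw(51,2);delta((*p,.099),-10.1)
crop("side",240,120,160,150,5,"s13.png")
crop("top",270,90,130,115,6,"t13.png")
E
```

```text
time: 20.9
tool_pos: [0.5788, -0.2698, 0.1381]
eef_rot: [[-0.0, 0.984, -0.176], [0.0, -0.176, -0.984], [-1.0, -0.0, -0.0]]
wrist_force: [-0.1, 0.3, -0.1]
opening: 0.0003
offset [0.0391, 0.0003, -0.1045] dr [-0.06, -0.01, 0.03] now [0.5788, -0.2698, 0.1381] F [-0.07, 0.33, -0.07] t 20.9 op 0.0003
```

View pics/s13.png

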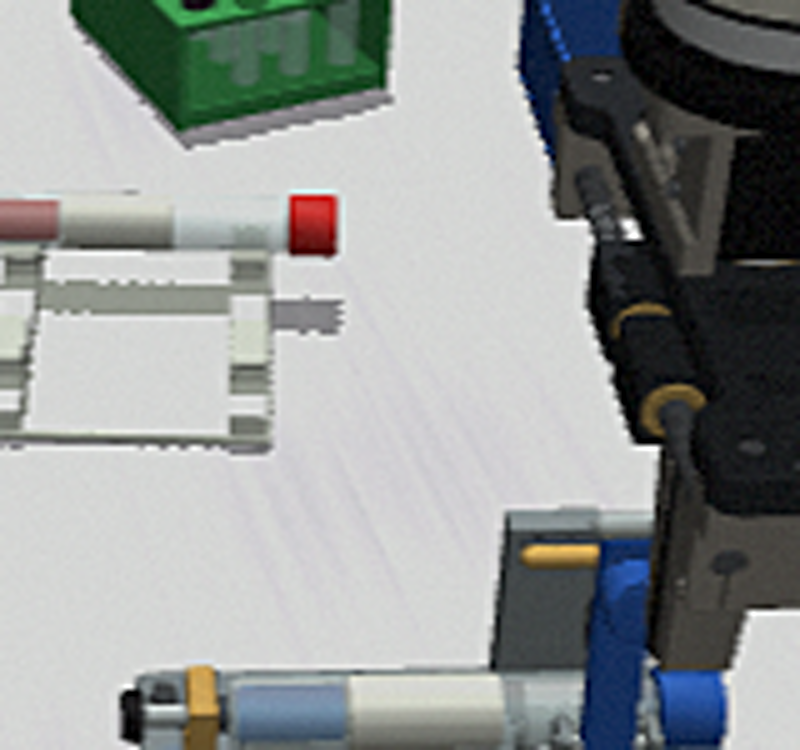

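View pics/t13.png

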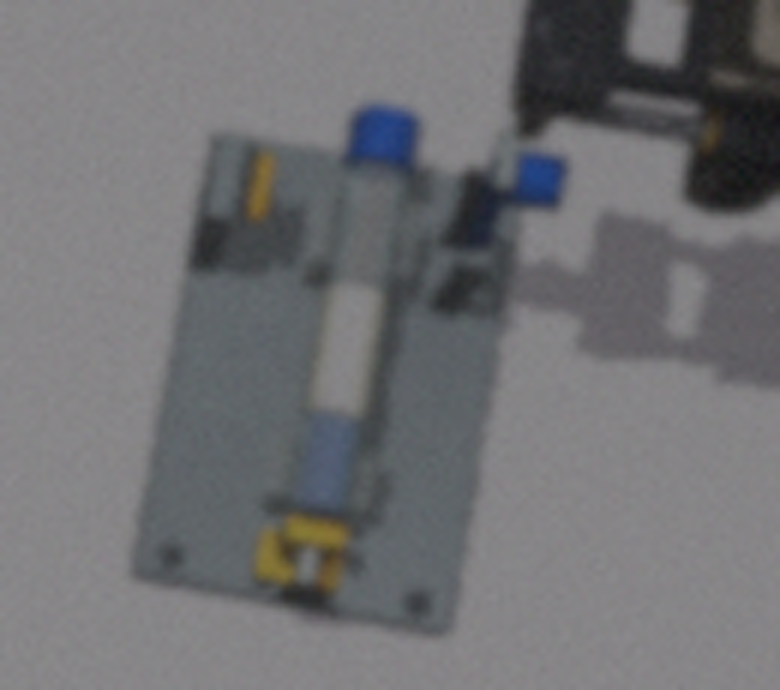

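```bash
python3 - <<'E'
from h import *
s=frame("side");t=frame("top")
o=ctrl.observe();p=np.array(o["tool_pos"]);n=np.array([-.176,-.984,0])
for dz in(0,.03,.05): print(dz,proj(s,p+n*.018+[0,0,dz]).round(1),proj(s,p+[0,0,dz]).round(1))
print("obs 379,253.6")
# strap features using CR (+2mm y): hinge, tip upright, pad
for q,z in(((51,-40),.0725),((51,-44),.1585),((51,-62),.1365),((42,-44),.1585),((60,-44),.1585)):
    w=np.array([*cw(q[0],q[1]+1),z]);P=proj(s,w);T=proj(t,w)
    print(q,z,"side crop",((P-[240,120])*5).round(),"top crop",((T-[270,90])*6).round())
E
```

```text
0 [376.4 273.6] [373.6 264.4]
0.03 [379.4 257.1] [376.4 248.1]
0.05 [381.4 245.6] [378.3 236.7]
obs 379,253.6
(51, -40) 0.0725 side crop [600. 739.] top crop [479. 229.]
(51, -44) 0.1585 side crop [635. 534.] top crop [541. 158.]
(51, -62) 0.1365 side crop [638. 631.] top crop [577. 187.]
(42, -44) 0.1585 side crop [604. 534.] top crop [537. 182.]
(60, -44) 0.1585 side crop [665. 533.] top crop [545. 134.]
```

```bash
python3 -m pendant '{"offset":[[0.03,0,0],[0.05,0,0],[0.054,0,0],[0.054,0,0],[0.054,0,-0.01],[0.054,0,-0.02],[0.054,0,-0.03],[0.054,0,-0.03]],"dr":[[0,0,0],[0,0,0],[0,0,0],[0,0,0],[0,0,0],[0,0,0],[0,0,0],[0,0,0]],"claw":[1,1,1,1,1,1,1,1]}'; python3 - <<'E'
from h import *
p=cw(51,-19);delta((*p,.084),-10.1)
crop("top",270,90,130,115,6,"t14.png")
E
```

```text
time: 21.9
tool_pos: [0.5855, -0.2375, 0.0851]
eef_rot: [[0.001, 0.985, -0.172], [0.001, -0.172, -0.985], [-1.0, 0.001, -0.001]]
wrist_force: [0.2, 1.0, -0.3]
opening: 0.0004
offset [0.0012, -0.0003, -0.0505] dr [0.21, -0.05, -0.07] now [0.5855, -0.2375, 0.0851] F [0.21, 0.96, -0.28] t 21.9 op 0.0004
```

View pics/t14.png

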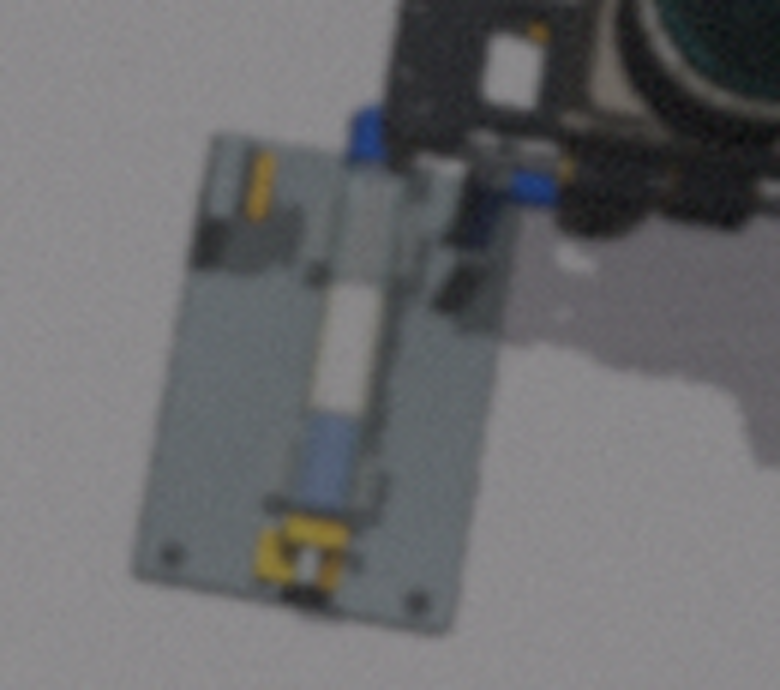

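```bash
python3 -m pendant '{"offset":[[0,0,-0.006],[0,0,-0.012],[0,0,-0.018]],"dr":[[0,0,0],[0,0,0],[0,0,0]],"claw":[1,1,1]}'; python3 -m pendant '{"offset":[[0,0,-0.006],[0,0,-0.012]],"dr":[[0,0,0],[0,0,0]],"claw":[1,1]}'
```

```text
time: 22.25
tool_pos: [0.5876, -0.2226, 0.0844]
eef_rot: [[0.0, 0.984, -0.176], [-0.0, -0.176, -0.984], [-1.0, 0.0, 0.0]]
wrist_force: [0.2, -1.0, 1.1]
opening: 0.0004
time: 22.45
tool_pos: [0.5897, -0.2101, 0.0842]
eef_rot: [[-0.0, 0.985, -0.175], [0.0, -0.175, -0.985], [-1.0, -0.0, -0.0]]
wrist_force: [0.8, -0.5, -0.3]
opening: 0.0005
```

Light forces. Continue.

```bash
python3 -m pendant '{"offset":[[0,0,-0.006],[0,0,-0.012],[0,0,-0.018]],"dr":[[0,0,0],[0,0,0],[0,0,0]],"claw":[1,1,1]}'; python3 - <<'E'
from h import *
p=cw(51,-19);delta((*p,.084),-10.1)
crop("side",240,120,160,150,5,"s15.png")
crop("top",270,90,130,115,6,"t15.png")
E
```

```text
time: 22.75
tool_pos: [0.5928, -0.1925, 0.0841]
eef_rot: [[-0.0, 0.985, -0.175], [-0.0, -0.175, -0.985], [-1.0, -0.0, 0.0]]
wrist_force: [-0.5, -0.9, -1.2]
opening: 0.0006
offset [0.0001, 0.0002, -0.005] dr [0.01, 0.0, 0.02] now [0.5928, -0.1925, 0.0841] F [-0.48, -0.9, -1.19] t 22.75 op 0.0006
```

View pics/s15.png

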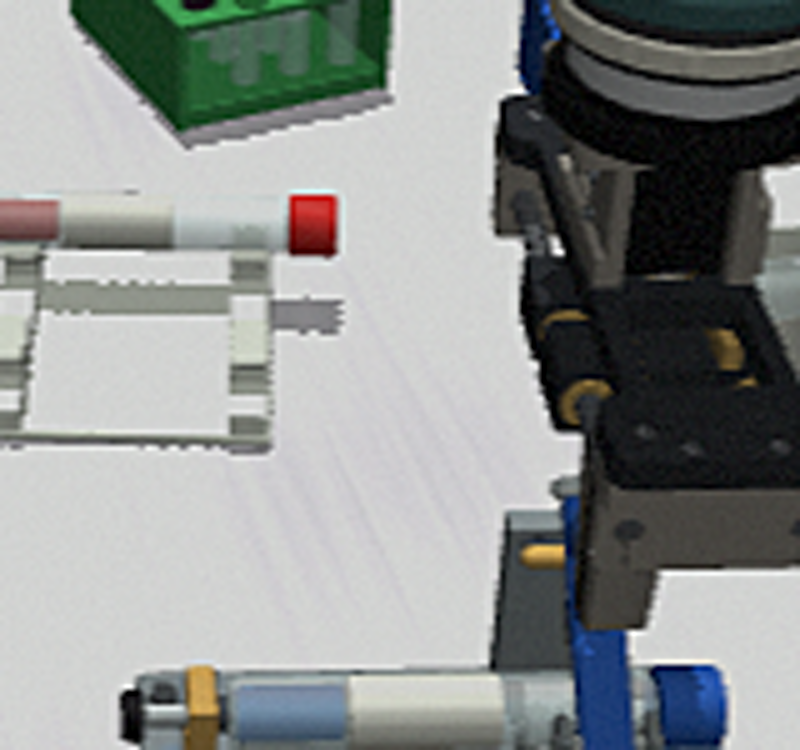

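View pics/t15.png

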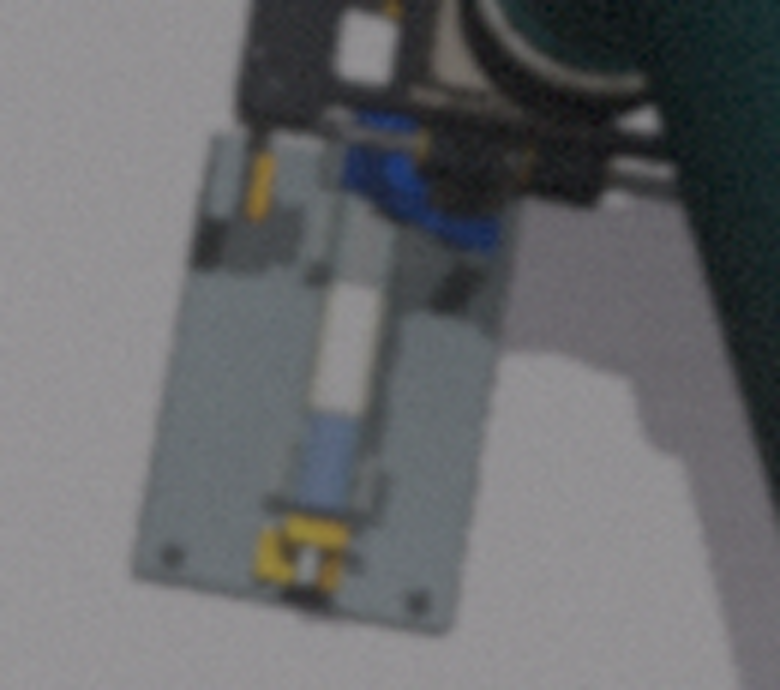

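```bash
python3 -m pendant '{"offset":[[0,0,-0.006],[0,0,-0.012],[0,0,-0.015]],"dr":[[0,0,0],[0,0,0],[0,0,0]],"claw":[1,1,1]}';  python3 -m pendant '{"offset":[[-0.01,0,0],[-0.03,0,0],[-0.03,0,0],[-0.03,0,0],[-0.03,0,0],[-0.03,0,0]],"dr":[[0,0,0],[0,0,0],[0,0,0],[0,0,0],[0,0,0],[0,0,0]],"claw":[1,1,1,1,1,1]}'; python3 - <<'E'
from h import *
p=cw(51,26);delta((*p,.084),-10.1)
crop("side",240,120,160,150,5,"s16.png")
crop("top",270,90,130,115,6,"t16.png")
E
```

```text
time: 23.15
tool_pos: [0.5957, -0.1772, 0.0843]
eef_rot: [[0.0, 0.985, -0.175], [0.0, -0.175, -0.985], [-1.0, 0.0, -0.001]]
wrist_force: [-0.4, -0.0, -0.4]
opening: 0.0004
time: 23.75
tool_pos: [0.5948, -0.1782, 0.1134]
eef_rot: [[-0.001, 0.985, -0.175], [0.0, -0.175, -0.985], [-1.0, -0.001, -0.0]]
wrist_force: [-0.0, -0.3, 0.1]
opening: 0.0002
offset [0.0294, 0.0007, -0.0355] dr [0.01, -0.0, 0.08] now [0.5948, -0.1782, 0.1134] F [-0.02, -0.26, 0.13] t 23.75 op 0.0002
```

View pics/s16.png

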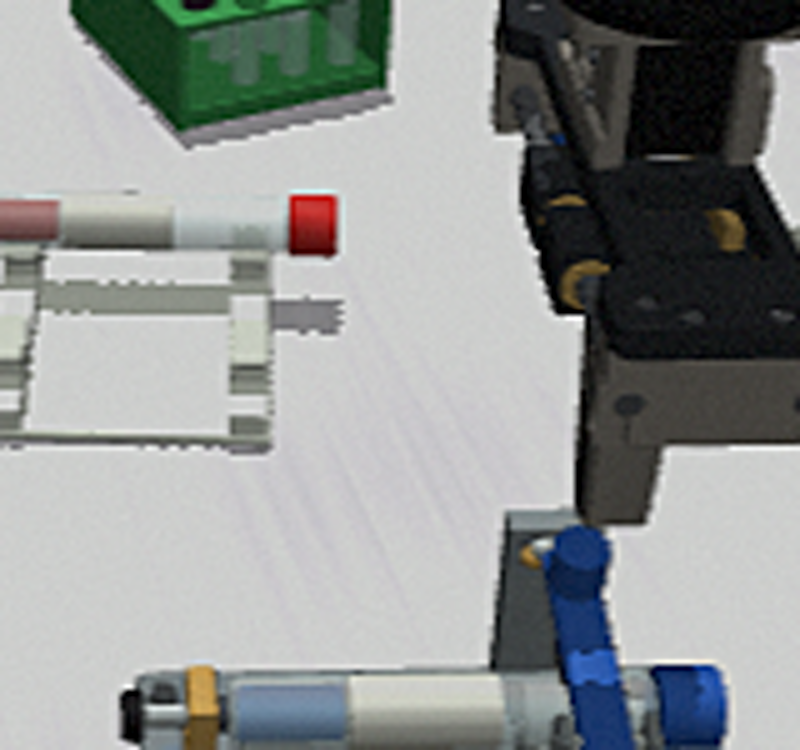

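View pics/t16.png

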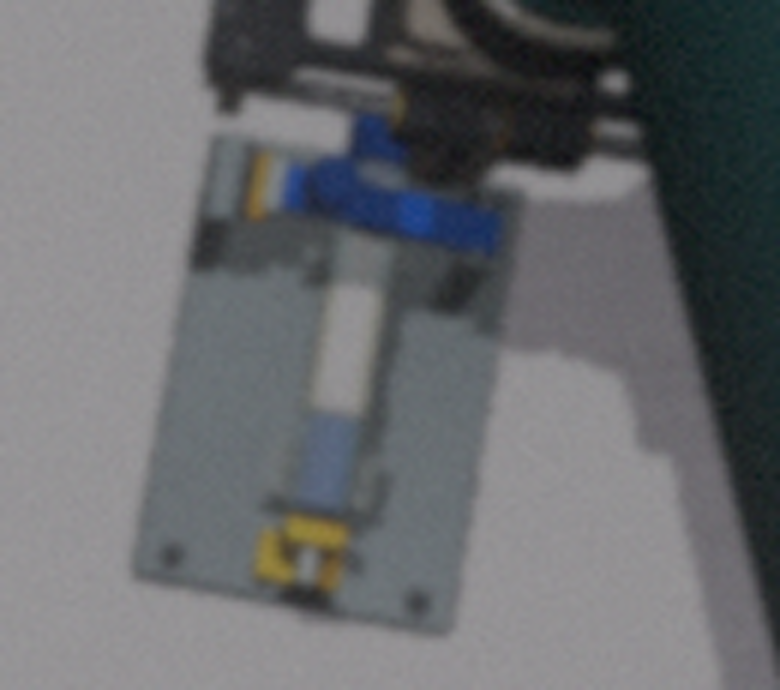

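```bash
python3 - <<'E'
from h import *
s=frame("side");t=frame("top")
for y in(20,22):
  w=np.array([*cw(51,y),.104]);print(y,((proj(s,w)-[240,120])*5).round(),((proj(t,w)-[270,90])*6).round())
p=cw(51,23);delta((*p,.078),-10.1)
E
```

```text
20 [576. 543.] [340. 176.]
22 [575. 539.] [335. 175.]
offset [0.0358, 0.0004, -0.0324] dr [0.01, -0.01, 0.04] now [0.5952, -0.1782, 0.1138] F [-0.8, 0.8, -0.18] t 23.95 op 0.0003
```

```bash
python3 -m pendant '{"offset":[[0,0,-0.015],[0,0.001,-0.032],[0,0.001,-0.032],[0.015,0.001,-0.032],[0.03,0.001,-0.032],[0.03,0.001,-0.032],[0.03,0.001,-0.032]],"dr":[[0,0,0],[0,0,0],[0,0,0],[0,0,0],[0,0,0],[0,0,0],[0,0,0]],"claw":[1,1,1,1,1,1,1]}'; python3 - <<'E'
from h import *
p=cw(51,23);delta((*p,.078),-10.1)
crop("side",240,120,160,150,5,"s17.png")
E
```

```text
time: 24.65
tool_pos: [0.6012, -0.1473, 0.0831]
eef_rot: [[-0.002, 0.984, -0.176], [0.0, -0.176, -0.984], [-1.0, -0.002, 0.0]]
wrist_force: [-0.6, 0.1, -0.4]
opening: 0.0003
offset [0.0051, -0.0002, -0.001] dr [-0.03, 0.0, 0.12] now [0.6012, -0.1473, 0.0831] F [-0.6, 0.11, -0.41] t 24.65 op 0.0003
```

View pics/s17.png

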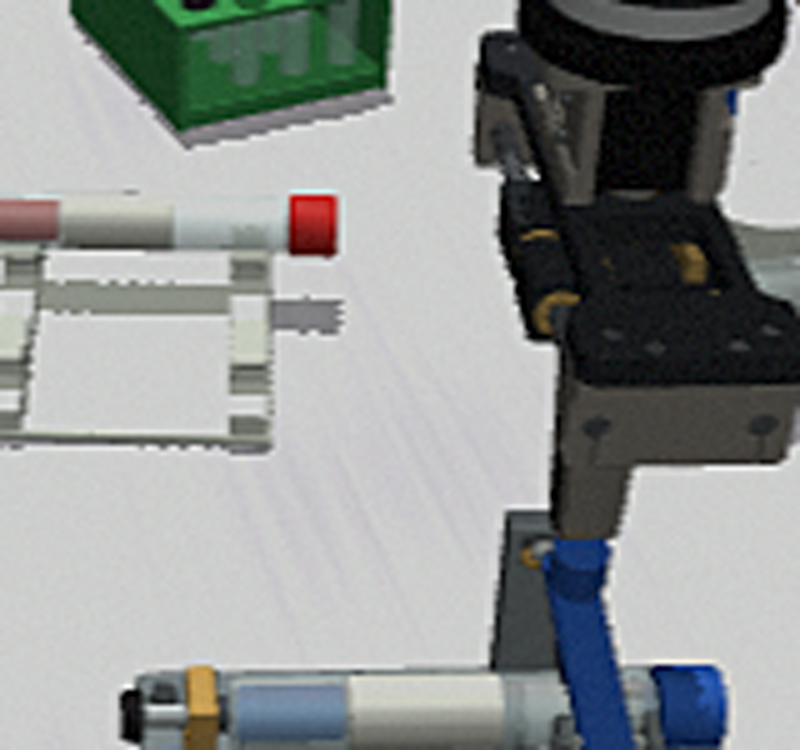

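Aligned above the pad. Press down in small steps.

```bash
python3 -m pendant '{"offset":[[0.002,0,0],[0.004,0,0],[0.006,0,0],[0.006,0,0]],"dr":[[0,0,0],[0,0,0],[0,0,0],[0,0,0]],"claw":[1,1,1,1]}'; python3 -m pendant '{"offset":[[0.001,0,0],[0.002,0,0],[0.002,0,0]],"dr":[[0,0,0],[0,0,0],[0,0,0]],"claw":[1,1,1]}'
```

```text
time: 25.1
tool_pos: [0.6018, -0.147, 0.0781]
eef_rot: [[-0.0, 0.985, -0.175], [-0.0, -0.175, -0.985], [-1.0, -0.0, 0.0]]
wrist_force: [-0.6, 0.3, -1.4]
opening: 0.0005
time: 25.4
tool_pos: [0.6019, -0.1469, 0.0761]
eef_rot: [[-0.0, 0.985, -0.175], [-0.0, -0.175, -0.985], [-1.0, -0.0, 0.0]]
wrist_force: [-0.4, 0.6, 1.1]
opening: 0.0005
```

```bash
python3 -m pendant '{"offset":[[0.001,0,0],[0.002,0,0],[0.002,0,0]],"dr":[[0,0,0],[0,0,0],[0,0,0]],"claw":[1,1,1]}'
```

```text
time: 25.7
tool_pos: [0.6022, -0.1469, 0.0746]
eef_rot: [[0.0, 0.985, -0.175], [-0.0, -0.175, -0.985], [-1.0, 0.0, 0.0]]
wrist_force: [-0.9, 0.6, 2.2]
opening: 0.0007
```

```bash
python3 -m pendant '{"offset":[[0.001,0,0],[0.001,0,0]],"dr":[[0,0,0],[0,0,0]],"claw":[1,1]}'; python3 -m pendant '{"offset":[[0.001,0,0],[0.001,0,0]],"dr":[[0,0,0],[0,0,0]],"claw":[1,1]}'
```

```text
time: 25.9
tool_pos: [0.6023, -0.1467, 0.074]
eef_rot: [[0.0, 0.985, -0.175], [-0.0, -0.175, -0.985], [-1.0, 0.0, 0.0]]
wrist_force: [-2.0, 0.1, 5.8]
opening: 0.0004
time: 26.1
tool_pos: [0.6024, -0.1464, 0.0733]
eef_rot: [[0.001, 0.985, -0.175], [0.0, -0.175, -0.985], [-1.0, 0.001, -0.0]]
wrist_force: [-2.8, 0.0, 7.1]
opening: 0.0007
```

```bash
python3 -m pendant '{"offset":[[0.001,0,0],[0.001,0,0]],"dr":[[0,0,0],[0,0,0]],"claw":[1,1]}'; python3 -m pendant '{"offset":[[0.001,0,0],[0.001,0,0]],"dr":[[0,0,0],[0,0,0]],"claw":[1,1]}'
```

```text
time: 26.3
tool_pos: [0.6025, -0.146, 0.0723]
eef_rot: [[0.001, 0.985, -0.175], [0.001, -0.175, -0.985], [-1.0, 0.001, -0.001]]
wrist_force: [-2.8, 1.5, 8.3]
opening: 0.0006
time: 26.5
tool_pos: [0.6025, -0.1455, 0.0711]
eef_rot: [[0.001, 0.985, -0.174], [0.001, -0.174, -0.985], [-1.0, 0.001, -0.001]]
wrist_force: [-2.0, 2.9, 6.3]
opening: 0.0008
```

```bash
python3 -m pendant '{"offset":[[0.001,0,0],[0.002,0,0],[0.002,0,0]],"dr":[[0,0,0],[0,0,0],[0,0,0]],"claw":[1,1,1]}'; python3 -m pendant '{"offset":[[0.001,0,0],[0.001,0,0]],"dr":[[0,0,0],[0,0,0]],"claw":[1,1]}'
```

```text
time: 26.8
tool_pos: [0.602, -0.147, 0.068]
eef_rot: [[-0.0, 0.985, -0.175], [-0.0, -0.175, -0.985], [-1.0, -0.0, 0.0]]
wrist_force: [0.5, -0.6, 0.7]
opening: 0.0009
time: 27.0
tool_pos: [0.6016, -0.1474, 0.0667]
eef_rot: [[-0.001, 0.984, -0.176], [-0.0, -0.176, -0.984], [-1.0, -0.001, 0.0]]
wrist_force: [0.8, -1.0, -0.5]
opening: 0.0005
```

```bash
python3 -m pendant '{"offset":[[0.001,0,0],[0.002,0,0],[0.002,0,0]],"dr":[[0,0,0],[0,0,0],[0,0,0]],"claw":[1,1,1]}'; python3 -m pendant '{"offset":[[0.001,0,0],[0.001,0,0]],"dr":[[0,0,0],[0,0,0]],"claw":[1,1]}'
```

```text
time: 27.3
tool_pos: [0.6019, -0.147, 0.065]
eef_rot: [[-0.0, 0.985, -0.175], [-0.0, -0.175, -0.985], [-1.0, -0.0, 0.0]]
wrist_force: [-0.4, -0.7, -0.0]
opening: 0.0002
time: 27.5
tool_pos: [0.6021, -0.1468, 0.0643]
eef_rot: [[0.0, 0.985, -0.175], [0.0, -0.175, -0.985], [-1.0, 0.0, -0.0]]
wrist_force: [0.3, 1.0, 1.2]
opening: 0.0005
```

```bash
python3 -m pendant '{"offset":[[-0.01,0,0],[-0.05,0,0],[-0.1,0,0],[-0.1,0,0.05],[-0.1,0,0.1],[-0.1,0,0.15],[-0.1,0,0.2],[-0.1,0,0.25],[-0.1,0,0.25]],"dr":[[0,0,0],[0,0,0],[0,0,0],[0,0,0],[0,0,0],[0,0,0],[0,0,0],[0,0,0],[0,0,0]],"claw":[1,1,1,1,1,1,1,1,1]}'; python3 - <<'E'
from h import *
crop("side",240,190,160,130,5,"s18.png")
crop("top",270,90,130,115,6,"t18.png")
cv2.imwrite("pics/s18f.png",frame("side")["color"])
E
```

```text
time: 28.4
tool_pos: [0.5538, -0.4034, 0.1643]
eef_rot: [[-0.002, 0.982, -0.187], [-0.005, -0.187, -0.982], [-1.0, -0.001, 0.005]]
wrist_force: [-0.6, -0.7, 0.2]
opening: 0.0003
```

View pics/s18.png

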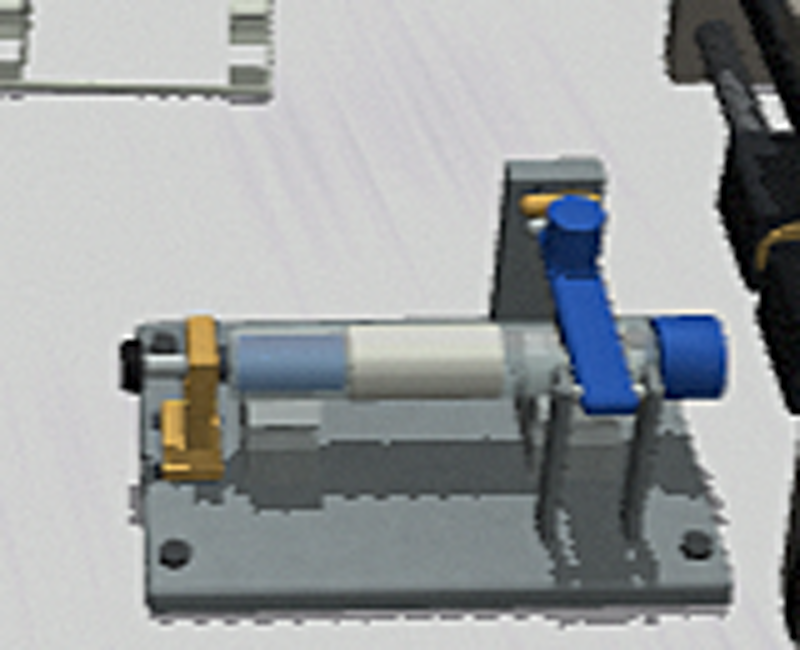

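View pics/t18.png

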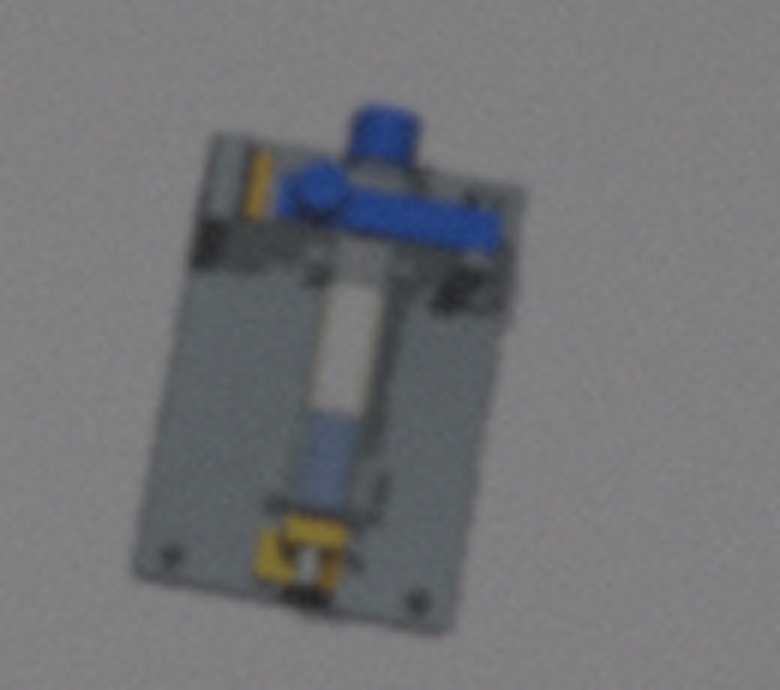

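View pics/s18f.png

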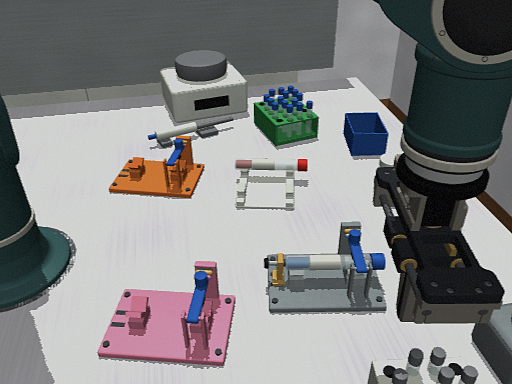

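```bash
python3 - <<'E'
from h import *
s=frame("side")
for y,z in((24,.0945),(20,.104)):
  w=np.array([*cw(51,y+1),z]);print(((proj(s,w)-[240,190])*5).round())
o=ctrl.observe();print(o["time"],o["opening"],np.round(o["joint_vel"],3))
E
python3 -m pendant '{"offset":[[0,0,0],[0,0,0],[0,0,0]],"dr":[[0,0,0],[0,0,0],[0,0,0]],"claw":[1,1,1]}'
```

```text
[570. 206.]
[575. 191.]
28.55 0.00026485580628915977 [-0.03  -0.009 -0.024  0.012  0.001 -0.003 -0.   ]
time: 28.85
tool_pos: [0.559, -0.3917, 0.1646]
eef_rot: [[0.0, 0.985, -0.173], [-0.0, -0.173, -0.985], [-1.0, 0.0, -0.0]]
wrist_force: [-0.1, -0.7, -0.3]
opening: 0.0003
```

Pad pixel (578,213) fits the closed position, and the lip is under the brass catch. Handing in.

```bash
python3 -c "
from station import ctrl
print(ctrl.job_done())"
```

```text
the job is handed in; nothing more can be done
None
```

I laid the blue-capped tube in the V with its closed end against the set screw, closed the strap over it and handed the job in at about 29 s. No verdict came back. One force spike, the first item under what went wrong, could count against the job.

**Seating the tube:** I slid it along the V until it stopped moving. I then leaned on it for about 0.7 s at roughly 9 N axial wrist reading, or about 7–8 N on the screw after sliding friction. I eased off and let go.

**Closing the strap:** I swung it over with the shut fingers and pressed the pad. The force peaked near 8 N, then fell to zero as the strap snapped. The pad was next felt at a height matching the closed position.

**Last pictures:** The strap end is under the brass catch and the pad sits close to its closed position. The tube base has not moved from the screw tip. The red tube and both look-alike cradles look untouched. The gripper is clear, with wrist force near zero.

**What went wrong or disagreed:**
- **Jam on the first strap push:** the fingertip wedged on the strap, most likely over the pad's rim. The wrist force reached about 79 N, below the 120 N limit. I backed off and repeated the push lower, with about 1–2 N. I believe only the fingertips touched the strap, not the gripper's body, but I couldn't confirm that.
- **Height reading:** the reported tool height was about 30 mm too low compared with the cameras and contact. Because of this, the first grasp shut on top of the tube and pressed it with about 16 N. The tube was not moved by it.
- **Sideways offset:** the tube sat about 2 mm to one side of where the cameras put the V, and I corrected this by feel.

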